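Sort the seasonings into their trays

ROBOT

A 7-joint arm with a two-finger parallel gripper is mounted at the origin on a cart in front of the work surface, level with it; the furniture and walls round the work are solid. World frame = base frame: x ahead of the robot, y to its left, z up, the work surface at z = 0. Lengths are in m, angles in degrees, forces in N, time in s.
With the tool pointing down it reaches from about 0.35 to 0.9 m from the base axis. Payload 7.2 kg.
Tool frame: the origin (TCP) lies on the centre line of the jaws, within the pads' length; the fingertips stand ctrl.tcp_to_tips ahead of it and the grasp point (between the pads) lies 5 mm behind it (ctrl.tcp_to_tips is the distance from the TCP to the fingertips, in m); y points along the fingers, x is the direction in which the jaws open and shut, and the axes are right-handed (so a half turn about y gives the same grasp; the last joint's range is limited). The gripper opens to 85 mm and grips with 20 to 120 N. Pads are 22 mm wide; open, the fingers measure 114 mm over their backs; the gripper's body (76 mm by 85 mm) begins 54 mm behind the grasp point. The pads swing forward as they close: fully open they stand 13 mm farther back than shut.
Start: joints at [61.352, 23.554, -0.728, 91.456, 0.321, 64.991, -4.71], TCP at [0.262, -0.568, 0.245] pointing down, gripper open.
Joint ranges: [-169.25, 169.25], [-16.82, 113.86], [-84.01, 82.57], [7.8, 145.47], [-59.2, 239.2], [7.22, 106.19], [-163.78, 163.78]. Speed limits (degrees/s): [136.94, 136.94, 172.46, 172.46, 180, 180, 180].

INTERFACE

Orientations are given as a 3x3 rotation matrix whose columns are the frame's x, y, z axes.
In Python, from rig import ctrl gives the robot as it stands. The module is installed in compiled form; this text tells all that it offers.
- The arm moves only by the tool servo_tool, never from a script. Its argument "plan" is a list of rows, each an object of numbers: "dx", "dy", "dz": the shift along the tool's x, y, z in m; "rx", "ry", "rz": the turn, a rotation vector about the tool's x, y, z in rad. In form: [{"dx": .., "dy": .., "dz": .., "rx": .., "ry": .., "rz": ..}, ...]. A call has 1 to 20 rows; each row is the pose to reach, as a shift and turn from the pose commanded when the call began, along the tool's axes at that moment; what a row does not reach only later rows make up. A row lasts 1/10 s, in which the tool goes at most 50 mm and 8.59 degrees, less where a joint would pass 70% of its speed; a pose out of reach is approached as far as the arm can. A call with a gripper value outside its range is refused whole. "gripper" is the gripper's target within -1 to 1 (shut at 1, half-way at 0, fully open at -1), set as the call begins (left out, the last holds). The fingers move at their own pace and stop on an object; "force" is the grip in N (left out, the last holds). Time passes only in rows, so rows that repeat a pose let the fingers close. It gives the time, the measured TCP pose, the force and the opening at its end, in the units of the state.
- ctrl.state(): the state, without advancing time (a new reading comes with each control period).
- ctrl.camera(name): name is "side" or "top"; returns the picture (400x640x3 uint8, red, green, blue); there is no depth.
- ctrl.camera_info(name): a dict with "fx", "fy", "cx", "cy" (pixels), "world_to_cam" (4x4, takes a point from world to camera coordinates). Camera axes: x right, y up, looking along -z (the intrinsics and any distortion apply to the point x, -y, -z); pixel columns grow to the right and rows downward; lengths in m; the calibration is good to about 2 mm. A picture is of the moment at which its call begins. camera_info takes no time and is no camera call.
- ctrl.hand_in(): hands the job in, once; it reports no verdict.
The state is a dict: "time": time; "joint_pos": joint angles; "qvel": joint speeds; "joint_torque": joint torques, N m; "position": TCP position; "tcp_rot": TCP orientation; "contact_force": force on the tool from outside, world axes, zero at the start; "torque": the same for the moment, N m; "opening": opening from 0.0 (shut) to 1.0 (fully open).
Only numpy, scipy, OpenCV 4.12 (cv2) and the standard library are available. Lean on these libraries where they do the work, as an engineer would, in place of code of your own. Each camera call takes 0.05 s, during which the arm holds its last target.

TASK

Tidy the seasonings away, all standing upright: the two spice jars that stand among the things at the front of the worktop go into the two-bay tray, one in each bay, and the dropper bottle into the small single-bay tray. The wide jar is sticky underneath, so lay the cork coaster flat in the round stand first and stand the wide jar centrally on top of it. Leave the drinking glass and the food tin where they are.

Things in the scene. Friction and masses are not known exactly. Their poses are not given: they have to be found in the camera images.
- spice_jar_a_mid (a point): Spice jar: clear cylinder with a black cap, 41 mm across, 105 mm tall, about 110 g, standing upright. Point: its axis, half-way up (52 mm above its foot); z up.
- spice_jar_b_mid (a point): The other spice jar, same shape and size (41 mm across, 105 mm tall, black cap), standing upright. Point: its axis, half-way up; z up.
- dropper_bottle_mid (a point): Small brown dropper bottle, standing upright, 102 mm tall: body 32 mm across up to 65 mm height, then a narrow black neck and rubber bulb. Point: its axis, half-way up (51 mm above its foot); z up.
- wide_jar_mid (a point): Wide jar with a black screw lid, 63 mm across the lid, 60 mm across the body, 94 mm tall, about 330 g, standing upright. Point: its axis, half-way up (47 mm above its foot); z up.
- coaster_mid (a point): Round cork coaster, a plain disc 62 mm across and 15 mm thick, lying flat. Point: its centre, half-way up (7.5 mm above its underside); z up.
- double_tray: Low wooden tray, 68 x 131 mm, 20 mm high, with a divider that makes two equal bays, each 58 mm square inside; walls 5 mm, floor 5 mm above the worktop. Fixed to the worktop where it stands. Origin: centre of its underside, on the worktop; y runs along its length; the bays' centres lie at y = +31.5 and -31.5 mm.
- single_tray: Low square wooden tray with one bay, 60 mm square outside, 50 mm inside, 20 mm high; floor 5 mm above the worktop. Fixed to the worktop where it stands. Origin: centre of its underside, on the worktop; the bay is centred on it.
- round_stand: Round wooden stand, 98 mm across, with a low rim 9 mm high; inside the rim it is 88 mm across, its floor 5 mm above the worktop. Fixed to the worktop where it stands. Origin: centre of its underside, on the worktop; on its axis.
- glass_mid (a point): Clear drinking glass, 81 mm across, 93 mm tall, a bystander. Point: its axis, half-way up; z up.
- tin_mid (a point): Squat food tin, 75 mm across, 58 mm tall, a bystander. Point: its axis, half-way up; z up.
There are look-alikes about, which are no part of the job. What is shaped like the part that bears spice_jar_a_mid but pink or purple is not meant.

How it is judged:
By the outcome, as a careful person would: the job done as asked, in the order asked, and still so for the second after the job is handed in, with the robot touching nothing.
It also fails if it takes over 120 s, if anything falls off the work surface, if the arm or the gripper's body presses on something with over 40 N, if the wrist force passes 120 N, or if a joint passes its speed limit or range.

## Working session

There is one attempt and no reset: what is moved stays moved. The work goes in short steps, Python scripts to look and compute and a tool call to move; the robot and the scene stay as the last step left them, time stands still between calls to the robot, and variables do not carry over. Pictures are saved under pics/ and viewed, and the job is handed in when it is done.

Besides the shell and the picture viewer there is one more tool, called after "Request:" as name(argument=value, ...), one argument or row to a line, values as JSON. servo_tool: Moves the arm, as the interface text tells. Its arguments: {"type":"object","properties":{"plan":{"type":"array","items":{"type":"object","properties":{"dx":{"type":"number"},"dy":{"type":"number"},"dz":{"type":"number"},"rx":{"type":"number"},"ry":{"type":"number"},"rz":{"type":"number"}}}},"gripper":{"type":"number"},"force":{"type":"number"}},"required":["plan"]}

```bash
mkdir -p pics
python3 - <<'E'
from rig import ctrl
import cv2,numpy as np
for n in("side","top"):
    im=ctrl.camera(n); cv2.imwrite(f"pics/{n}0.png",im[:,:,::-1])
    i=ctrl.camera_info(n); print(n,{k:(np.round(v,4).tolist() if not isinstance(v,str) else v) for k,v in i.items()})
s=ctrl.state(); print({k:np.round(v,4).tolist() for k,v in s.items()}, ctrl.tcp_to_tips)
E
```

```text
side {'fx': 431.1055, 'fy': 431.1055, 'cx': 317.3044, 'cy': 200.2347, 'world_to_cam': [[0.8408, -0.5409, 0.0201, -0.3841], [0.311, 0.5132, 0.7999, -0.2124], [-0.4431, -0.6663, 0.5998, -1.4651], [0.0, 0.0, 0.0, 1.0]]}
top {'fx': 498.6123, 'fy': 498.6123, 'cx': 318.5308, 'cy': 189.8992, 'world_to_cam': [[0.2221, -0.975, -0.0063, -0.0875], [0.9507, 0.2152, 0.2234, -0.4423], [-0.2165, -0.0556, 0.9747, -1.3991], [0.0, 0.0, 0.0, 1.0]]}
{'time': 0.1, 'joint_pos': [61.3486, 23.5978, -0.7295, 91.5001, 0.3207, 64.9885, -4.7099], 'qvel': [-0.0241, -0.0636, 0.053, -0.1993, -0.1023, -0.0909, 0.126], 'joint_torque': [0.0034, -60.1831, 0.6847, -30.0087, 0.0141, 0.0064, 0.0], 'position': [0.2614, -0.5672, 0.2445], 'tcp_rot': [[0.4186, -0.0007, 0.9082], [-0.9082, 0.0013, 0.4186], [-0.0015, -1.0, -0.0001]], 'contact_force': [0.2118, 0.4132, -1.135], 'torque': [0.0407, -0.0046, 0.0119], 'opening': 1.0023} 0.014
```

View pics/side0.png

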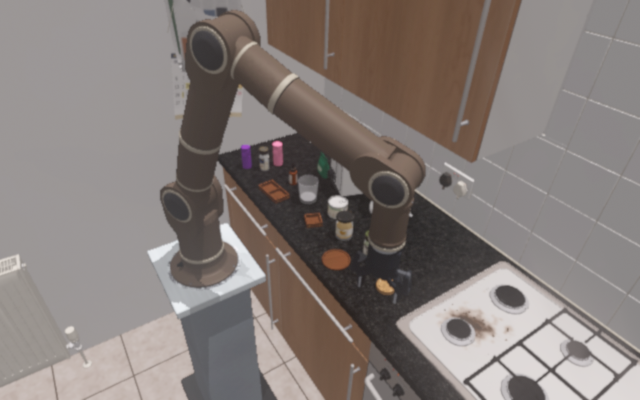

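View pics/top0.png

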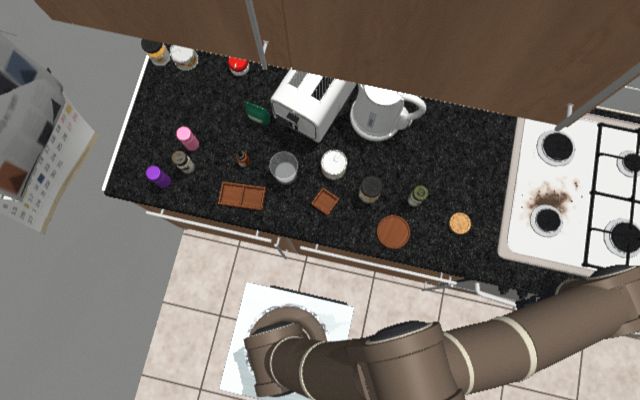

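Run:
```python
import cv2
t=cv2.imread("pics/top0.png"); cv2.imwrite("pics/top0c.png",cv2.resize(t[130:260,130:330],None,fx=4,fy=4,interpolation=cv2.INTER_CUBIC))
cv2.imwrite("pics/top0d.png",cv2.resize(t[130:260,300:500],None,fx=4,fy=4,interpolation=cv2.INTER_CUBIC))
s=cv2.imread("pics/side0.png"); cv2.imwrite("pics/side0c.png",cv2.resize(s[135:305,225:425],None,fx=3.5,fy=3.5,interpolation=cv2.INTER_CUBIC))
```

```text
(no output)
```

View pics/top0c.png

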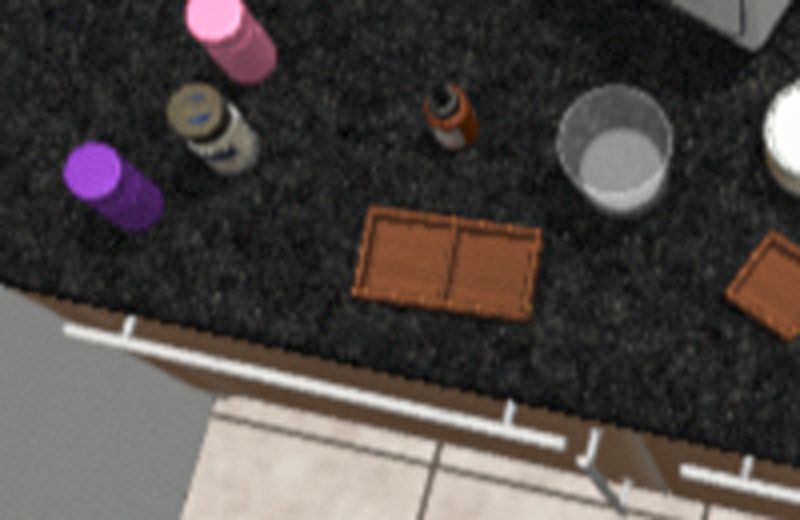

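View pics/top0d.png

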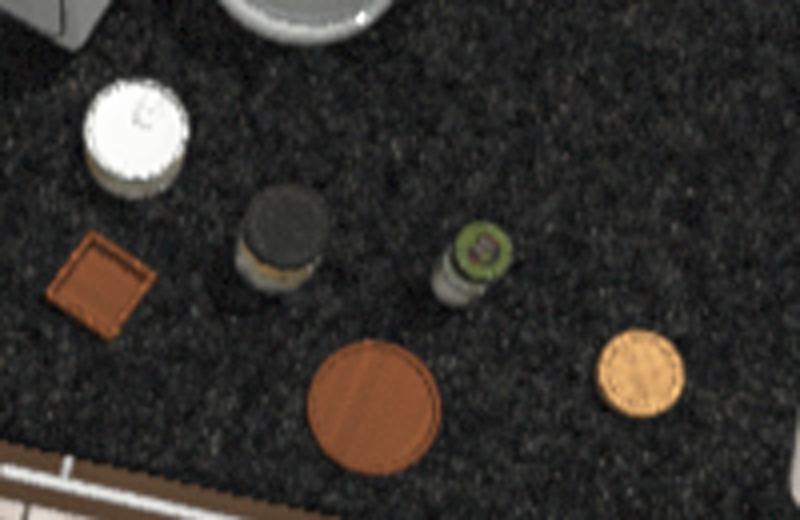

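View pics/side0c.png

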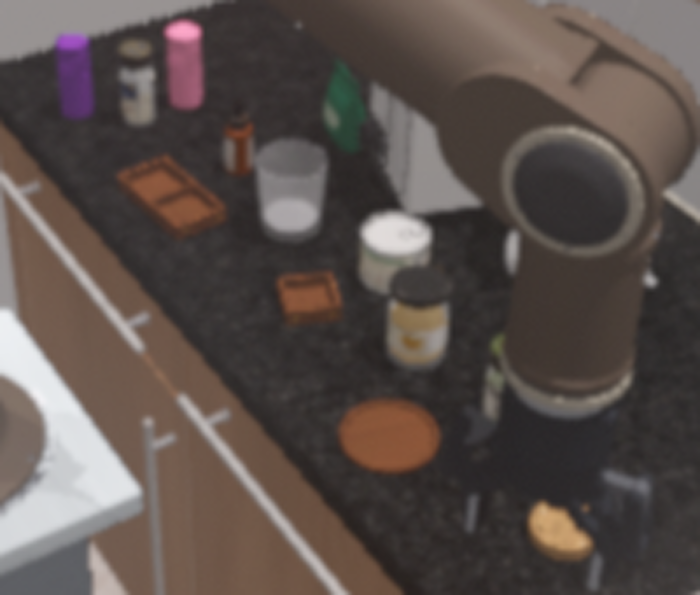

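```bash
cat > h.py <<'E'
from rig import ctrl
import cv2,numpy as np
def ray(n,u,v):
    i=ctrl.camera_info(n);M=np.array(i["world_to_cam"]);R=M[:3,:3];t=M[:3,3]
    d=np.array([(u-i["cx"])/i["fx"],-(v-i["cy"])/i["fy"],-1.]);return -R.T@t,R.T@d
def cast(n,u,v,z):
    c,d=ray(n,u,v);return c+d*(z-c[2])/d[2]
def proj(n,P):
    i=ctrl.camera_info(n);M=np.array(i["world_to_cam"]);p=np.atleast_2d(P)@M[:3,:3].T+M[:3,3]
    return np.c_[i["cx"]+i["fx"]*p[:,0]/-p[:,2],i["cy"]-i["fy"]*p[:,1]/-p[:,2]]
def ring(c,z,r,n=40):
    a=np.linspace(0,2*np.pi,n);return np.c_[c[0]+r*np.cos(a),c[1]+r*np.sin(a),0*a+z]
E
python3 - <<'E'
from h import *
for n in("top","side"): print(n,[k for k in ctrl.camera_info(n)],ray(n,0,0)[0].round(3))
im=cv2.imread("pics/top0.png");hsv=cv2.cvtColor(im,cv2.COLOR_BGR2HSV)
def comp(lo,hi,box,name,h,rect=False,src=hsv,cam="top"):
    x0,y0,x1,y1=box;m=cv2.inRange(src,lo,hi);k=np.zeros_like(m);k[y0:y1,x0:x1]=m[y0:y1,x0:x1]
    cs,_=cv2.findContours(k,cv2.RETR_EXTERNAL,cv2.CHAIN_APPROX_NONE);c=max(cs,key=cv2.contourArea);hl=cv2.convexHull(c)
    P=np.array([cast(cam,u,v,h/2)[:2] for u,v in hl[:,0].astype(float)],np.float32)*1000
    if rect: 
        r=cv2.minAreaRect(P);print(name,np.round(r[0],1),np.round(r[1],1),round(r[2],1))
    else: print(name,np.round(cv2.minEnclosingCircle(P),1) if 0 else cv2.fitEllipse(P))
br=((3,90,50),(16,255,220))
comp(*br,(210,175,275,220),"double",.02,True)
comp(*br,(305,180,345,220),"single",.02,True)
comp(*br,(365,205,420,255),"stand",.009)
comp((8,80,110),(25,255,255),(440,205,480,240),"coaster",.015)
s=cv2.imread("pics/side0.png");hs=cv2.cvtColor(s,cv2.COLOR_BGR2HSV)
comp(*br,(255,175,295,205),"double s",.02,True,hs,"side")
comp(*br,(300,208,327,232),"single s",.02,True,hs,"side")
comp(*br,(318,245,355,275),"stand s",.009,False,hs,"side")
for (x,y,w,n) in((165,145,35,"jA"),(230,145,25,"dr"),(350,170,40,"wj"),(400,175,35,"jB")):
    cv2.imwrite(f"pics/z_{n}.png",cv2.resize(im[y:y+w,x:x+w],(400,400),interpolation=cv2.INTER_CUBIC))
cv2.imwrite("pics/z.png",np.vstack([np.hstack([cv2.resize(cv2.imread(f"pics/z_{a}.png"),(300,300)) for a in p]) for p in(("jA","dr"),("wj","jB"))]))
E
```

```text
top ['fx', 'fy', 'cx', 'cy', 'world_to_cam'] [ 0.137 -0.068  1.462]
side ['fx', 'fy', 'cx', 'cy', 'world_to_cam'] [-0.26  -1.075  1.056]
double [393.6 236. ] [ 73.9 137.2] 5.6
single [431.8 -10.6] [65.1 64.7] 66.6
stand ((387.3615417480469, -226.3922119140625), (99.36566162109375, 100.9361572265625), 102.2616958618164)
coaster ((455.38238525390625, -412.4521484375), (62.62338638305664, 63.592811584472656), 100.6075210571289)
double s [395.2 238.4] [ 80.7 156.5] 4.9
single s [433.1  -6.9] [84.5 68. ] 67.3
stand s ((389.5354309082031, -222.673095703125), (103.21321868896484, 107.42766571044922), 138.79991149902344)
```

View pics/z.png

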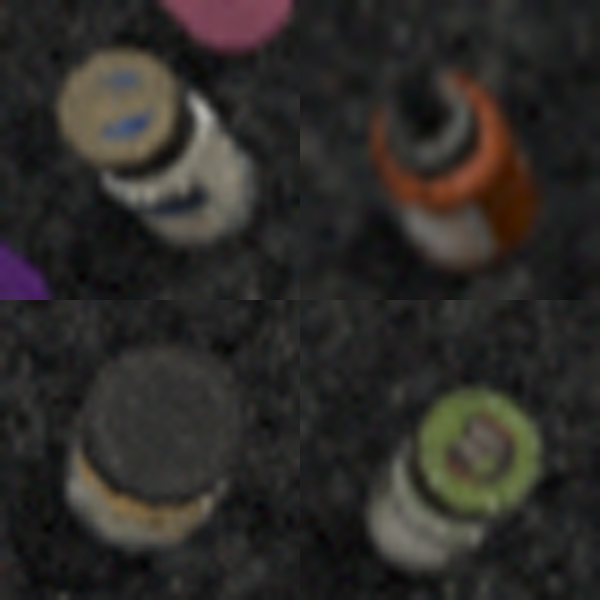

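Run:
```python
from h import *
im=cv2.imread("pics/top0.png");s=cv2.imread("pics/side0.png")
T={"jA":(165,145,35,119,107,.105,.0205),"dr":(230,145,25,130,140,.065,.016),"wj":(350,170,40,160,124,.094,.0315),"jB":(400,175,35,180,150,.105,.0205)}
out=[];so=[]
for n,(x,y,w,a,b,h,r) in T.items():
    u=x+(a+.5)*w/300-.5;v=y+(b+.5)*w/300-.5;c=cast("top",u,v,h);print(n,c.round(4))
    t=cv2.resize(im[y:y+w,x:x+w],(300,300),interpolation=cv2.INTER_CUBIC)
    for z in(0,h):
        p=proj("top",ring(c,z,r));q=((p-[x,y]+.5)*300/w-.5);cv2.polylines(t,[q.round().astype(int)],True,(0,0,255),1)
    out.append(t)
    m=proj("side",[c[0],c[1],h/2])[0].astype(int);x,y=m-20;w=40
    t=cv2.resize(s[y:y+w,x:x+w],(300,300),interpolation=cv2.INTER_CUBIC)
    for z in(0,h):
        p=proj("side",ring(c,z,r));q=((p-[x,y]+.5)*300/w-.5);cv2.polylines(t,[q.round().astype(int)],True,(0,0,255),1)
    so.append(t)
cv2.imwrite("pics/ov.png",cv2.resize(np.vstack([np.hstack(out),np.hstack(so)]),(800,400)))
```

```text
jA [0.444  0.4188 0.105 ]
dr [0.4954 0.257  0.065 ]
wj [ 0.4842 -0.1314  0.094 ]
jB [ 0.4952 -0.2691  0.105 ]
```

View pics/ov.png

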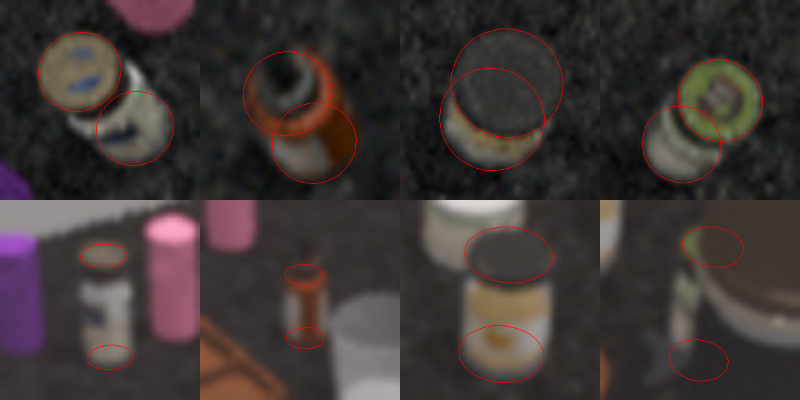

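```bash
cat >> h.py <<'E'
from scipy.spatial.transform import Rotation as Ro
def rel(pt,R0,p0,jaw=None):
    """delta in tool axes to the world point; jaw=world angle deg of tool x (mod 180, nearest)"""
    d=R0.T@(np.array(pt)-p0)
    rv=np.zeros(3)
    # level: y down
    x=R0[:,0].copy();x[2]=0;x/=np.linalg.norm(x)
    a=np.degrees(np.arctan2(x[1],x[0]))
    if jaw is not None:
        e=(jaw-a+90)%180-90;a=a+e
    x=np.array([np.cos(np.radians(a)),np.sin(np.radians(a)),0]);y=np.array([0,0,-1.]);Rt=np.c_[x,y,np.cross(x,y)]
    rv=Ro.from_matrix(R0.T@Rt).as_rotvec()
    return d.round(4),rv.round(3),round(a,1)
def show(*pts,jaw=None):
    s=ctrl.state();R0=np.array(s["tcp_rot"]);p0=np.array(s["position"])
    print("t",s["time"],"p",p0.round(4),"op",round(float(s["opening"]),3),"F",np.round(s["contact_force"],1),"q",np.round(s["joint_pos"],0))
    for p in pts: print(p,*rel(p,R0,p0,jaw))
E
python3 - <<'E'
from h import *
c=(.4555,-.4125);show((*c,.2445),(*c,.06),(*c,.021))
pk=cast("top",130+215/4,130+15/4,.105);pu=cast("top",130+95/4,130+170/4,.105);a=np.array([.444,.4188,.105])
for p in(pk,pu): d=p-a;print(p.round(3),np.hypot(*d[:2]).round(3),np.degrees(np.arctan2(d[1],d[0])).round(0))
for x in((370,207),(541,229)): print(cast("top",130+x[0]/4,130+x[1]/4,.02).round(3))
E
```

```text
t 0.1 p [ 0.2614 -0.5672  0.2445] op 1.002 F [ 0.2  0.4 -1.1] q [61. 24. -1. 92.  0. 65. -5.]
(0.4555, -0.4125, 0.2445) [-5.93e-02  1.00e-04  2.41e-01] [ 0.     0.    -0.001] -65.3
(0.4555, -0.4125, 0.06) [-0.059   0.1846  0.2411] [ 0.     0.    -0.001] -65.3
(0.4555, -0.4125, 0.021) [-0.059   0.2236  0.2411] [ 0.     0.    -0.001] -65.3
[0.514 0.424 0.105] 0.07 4.0
[0.385 0.474 0.105] 0.081 137.0
[0.418 0.299 0.02 ]
[0.43  0.171 0.02 ]
```

Request:
servo_tool(
  plan=[
    {"dx":-0.012,"dz":0.048},
    {"dx":-0.024,"dz":0.096},
    {"dx":-0.036,"dz":0.144},
    {"dx":-0.048,"dz":0.192},
    {"dx":-0.059,"dz":0.241,"dy":0.02},
    {"dx":-0.059,"dz":0.241,"dy":0.07},
    {"dx":-0.059,"dz":0.241,"dy":0.12},
    {"dx":-0.059,"dz":0.241,"dy":0.16},
    {"dx":-0.059,"dz":0.241,"dy":0.18},
    {"dx":-0.059,"dz":0.241,"dy":0.18},
  ],
  gripper=-1,
  force=60,
)

```text
invalid input
```

Run:
```python
from h import *
c=(.4555,-.4125);show((*c,.021))
t=ctrl.camera("top")[:,:,::-1];s=ctrl.camera("side")[:,:,::-1]
a=cv2.resize(t[180:260,400:500],(400,320),interpolation=cv2.INTER_CUBIC);b=cv2.resize(s[230:310,345:445],(400,320),interpolation=cv2.INTER_CUBIC)
cv2.imwrite("pics/g1.png",np.hstack([a,b]))
```

```text
t 0.1 p [ 0.2614 -0.5672  0.2445] op 1.002 F [ 0.2  0.4 -1.1] q [61. 24. -1. 92.  0. 65. -5.]
(0.4555, -0.4125, 0.021) [-0.059   0.2236  0.2411] [ 0.     0.    -0.001] -65.3
```

View pics/g1.png

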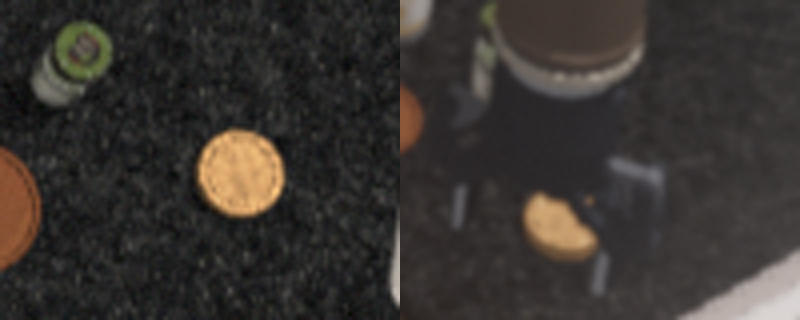

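Request:
servo_tool(
  plan=[
    {"dx":-0.012,"dy":0,"dz":0.048,"rx":0,"ry":0,"rz":0},
    {"dx":-0.024,"dy":0,"dz":0.096,"rx":0,"ry":0,"rz":0},
    {"dx":-0.036,"dy":0,"dz":0.144,"rx":0,"ry":0,"rz":0},
    {"dx":-0.048,"dy":0,"dz":0.192,"rx":0,"ry":0,"rz":0},
    {"dx":-0.059,"dy":0.02,"dz":0.241,"rx":0,"ry":0,"rz":0},
    {"dx":-0.059,"dy":0.07,"dz":0.241,"rx":0,"ry":0,"rz":0},
    {"dx":-0.059,"dy":0.12,"dz":0.241,"rx":0,"ry":0,"rz":0},
    {"dx":-0.059,"dy":0.16,"dz":0.241,"rx":0,"ry":0,"rz":0},
    {"dx":-0.059,"dy":0.18,"dz":0.241,"rx":0,"ry":0,"rz":0},
    {"dx":-0.059,"dy":0.18,"dz":0.241,"rx":0,"ry":0,"rz":0},
  ],
  gripper=-1,
  force=60,
)

```text
time: 1.2
position: [0.4538, -0.4115, 0.0616]
tcp_rot: [[0.419, -0.005, 0.908], [-0.908, 0.004, 0.419], [-0.006, -1.0, -0.003]]
contact_force: [-0.1, -0.3, -0.0]
opening: 0.998
```

Run:
```python
from h import *
c=(.4555,-.4125);show((*c,.021))
t=ctrl.camera("top")[:,:,::-1];s=ctrl.camera("side")[:,:,::-1]
a=cv2.resize(t[180:260,400:500],(400,320),interpolation=cv2.INTER_CUBIC);b=cv2.resize(s[230:310,345:445],(400,320),interpolation=cv2.INTER_CUBIC)
cv2.imwrite("pics/g2.png",np.hstack([a,b]))
```

```text
t 1.2 p [ 0.4538 -0.4115  0.0616] op 0.998 F [-0.1 -0.3 -0. ] q [ 41.  34.  -5. 102.   4.  44. -31.]
(0.4555, -0.4125, 0.021) [0.0019 0.0406 0.0012] [ 0.003  0.    -0.006] -65.2
```

View pics/g2.png

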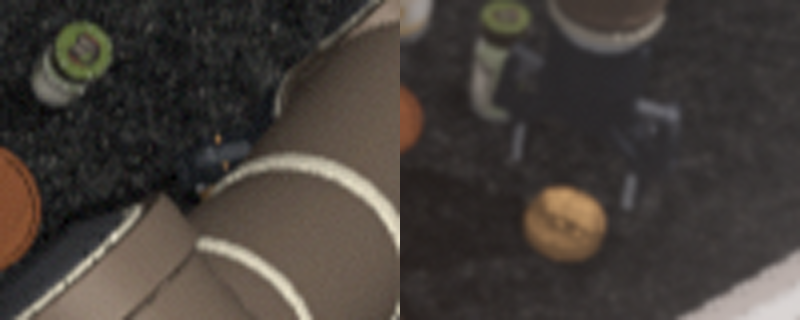

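Request:
servo_tool(
  plan=[
    {"dx":0.002,"dy":0.015,"dz":0.001,"rx":0.003,"ry":0,"rz":-0.006},
    {"dx":0.002,"dy":0.03,"dz":0.001,"rx":0.003,"ry":0,"rz":-0.006},
    {"dx":0.002,"dy":0.038,"dz":0.001,"rx":0.003,"ry":0,"rz":-0.006},
    {"dx":0.002,"dy":0.041,"dz":0.001,"rx":0.003,"ry":0,"rz":-0.006},
    {"dx":0.002,"dy":0.041,"dz":0.001,"rx":0.003,"ry":0,"rz":-0.006},
  ],
)

```text
time: 1.8
position: [0.4574, -0.4146, 0.0242]
tcp_rot: [[0.418, 0.005, 0.908], [-0.908, -0.004, 0.418], [0.006, -1.0, 0.003]]
contact_force: [-0.0, -0.4, -0.0]
opening: 0.997
```

Run:
```python
from h import *
c=(.4555,-.4125);show((*c,.021))
for z in (0,.008,.021,.034): print(z,proj("side",[.4555,-.4125,z]))
s=ctrl.camera("side")[:,:,::-1]
b=cv2.resize(s[250:310,350:430],(800,600),interpolation=cv2.INTER_CUBIC)
cv2.imwrite("pics/g3.png",b)
```

```text
t 1.8 p [ 0.4574 -0.4146  0.0242] op 0.997 F [-0.  -0.4 -0. ] q [ 41.  37.  -5. 103.   5.  40. -31.]
(0.4555, -0.4125, 0.021) [-0.0027  0.0032 -0.0009] [-0.003  0.     0.006] -65.3
0 [[386.05167167 287.69356185]]
0.008 [[386.33951289 286.00737877]]
0.021 [[386.81152555 283.24231348]]
0.034 [[387.28890433 280.44581331]]
```

View pics/g3.png

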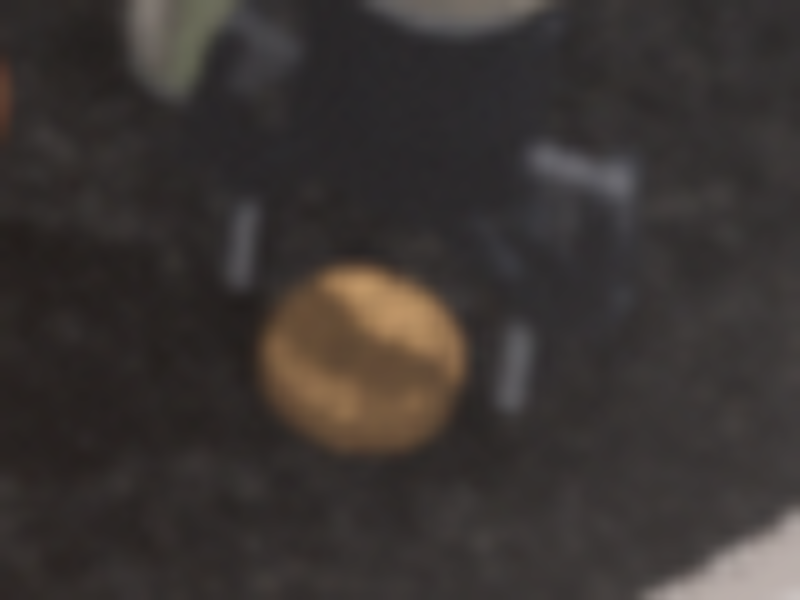

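Request:
servo_tool(
  plan=[
    {"dx":-0.002,"dy":-0.002,"dz":-0.001,"rx":0,"ry":0,"rz":0},
    {"dx":-0.002,"dy":-0.002,"dz":-0.001,"rx":0,"ry":0,"rz":0},
    {"dx":-0.002,"dy":-0.002,"dz":-0.001,"rx":0,"ry":0,"rz":0},
    {"dx":-0.002,"dy":-0.002,"dz":-0.001,"rx":0,"ry":0,"rz":0},
    {"dx":-0.002,"dy":-0.002,"dz":-0.001,"rx":0,"ry":0,"rz":0},
    {"dx":-0.002,"dy":-0.002,"dz":-0.001,"rx":0,"ry":0,"rz":0},
    {"dx":-0.002,"dy":-0.002,"dz":-0.001,"rx":0,"ry":0,"rz":0},
    {"dx":-0.002,"dy":-0.002,"dz":-0.001,"rx":0,"ry":0,"rz":0},
  ],
  gripper=1,
  force=60,
)

```text
time: 2.65
position: [0.4575, -0.4132, 0.0291]
tcp_rot: [[0.419, 0.008, 0.908], [-0.908, -0.005, 0.419], [0.008, -1.0, 0.005]]
contact_force: [-2.7, 4.7, 19.6]
opening: -0.002
```

Run:
```python
from h import *
c=(.388,-.225)
show((*c,.1),(*c,.033))
s=ctrl.camera("side")[:,:,::-1]
b=cv2.resize(s[250:310,350:430],(800,600),interpolation=cv2.INTER_CUBIC)
cv2.imwrite("pics/g4.png",b)
```

```text
t 2.65 p [ 0.4575 -0.4132  0.0291] op -0.002 F [-2.7  4.7 19.6] q [ 41.  37.  -5. 103.   4.  40. -31.]
(0.388, -0.225, 0.1) [-0.1994 -0.0725  0.0162] [-0.005  0.     0.008] -65.2
(0.388, -0.225, 0.033) [-0.1999 -0.0055  0.0158] [-0.005  0.     0.008] -65.2
```

View pics/g4.png

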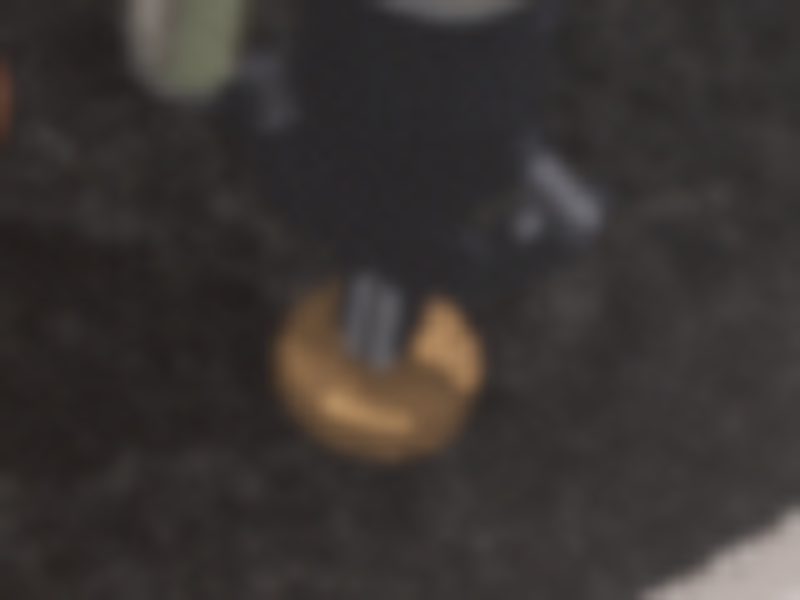

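Request:
servo_tool(
  plan=[
    {"dx":0,"dy":-0.004,"dz":0,"rx":0,"ry":0,"rz":0},
    {"dx":0,"dy":-0.008,"dz":0,"rx":0,"ry":0,"rz":0},
    {"dx":0,"dy":-0.008,"dz":0,"rx":0,"ry":0,"rz":0},
    {"dx":0,"dy":-0.008,"dz":0,"rx":0,"ry":0,"rz":0},
    {"dx":0,"dy":-0.008,"dz":0,"rx":0,"ry":0,"rz":0},
    {"dx":0,"dy":-0.008,"dz":0,"rx":0,"ry":0,"rz":0},
  ],
  gripper=-1,
)

```text
time: 3.3
position: [0.4555, -0.413, 0.0339]
tcp_rot: [[0.418, 0.005, 0.908], [-0.908, -0.004, 0.418], [0.005, -1.0, 0.003]]
contact_force: [-0.0, 0.6, -0.2]
opening: 0.991
```

Run:
```python
from h import *
sd=np.ascontiguousarray(ctrl.camera("side")[:,:,::-1]);hs=cv2.cvtColor(sd,cv2.COLOR_BGR2HSV)
for f in ("pics/side0.png",):
    m=cv2.inRange(hs,(8,80,60),(28,255,255));m2=np.zeros_like(m);m2[255:310,365:415]=m[255:310,365:415]
cs,_=cv2.findContours(m2,0,1);c=cv2.convexHull(max(cs,key=cv2.contourArea))
print(cv2.boundingRect(c))
P=np.array([cast("side",u,v,.0075)[:2] for u,v in c[:,0].astype(float)],np.float32)*1000
e=cv2.fitEllipse(P);print(e)
for p in[(.4555,-.4125),(e[0][0]/1000,e[0][1]/1000)]: show((*p,.0135))
cv2.imwrite("pics/g5.png",cv2.resize(sd[250:310,350:430],(800,600),interpolation=cv2.INTER_CUBIC))
```

```text
(377, 277, 21, 19)
((458.74285888671875, -412.8655700683594), (66.11512756347656, 82.66190338134766), 131.7446746826172)
t 3.35 p [ 0.4555 -0.413   0.034 ] op 1.001 F [-0.  -0.4  0.2] q [ 41.  36.  -5. 103.   4.  41. -31.]
(0.4555, -0.4125, 0.0135) [-0.0006  0.0205  0.0001] [-0.003  0.     0.006] -65.3
t 3.35 p [ 0.4555 -0.413   0.034 ] op 1.001 F [-0.  -0.4  0.2] q [ 41.  36.  -5. 103.   4.  41. -31.]
(0.45874285888671873, -0.4128655700683594, 0.0135) [0.0011 0.0205 0.0029] [-0.003  0.     0.006] -65.3
```

View pics/g5.png

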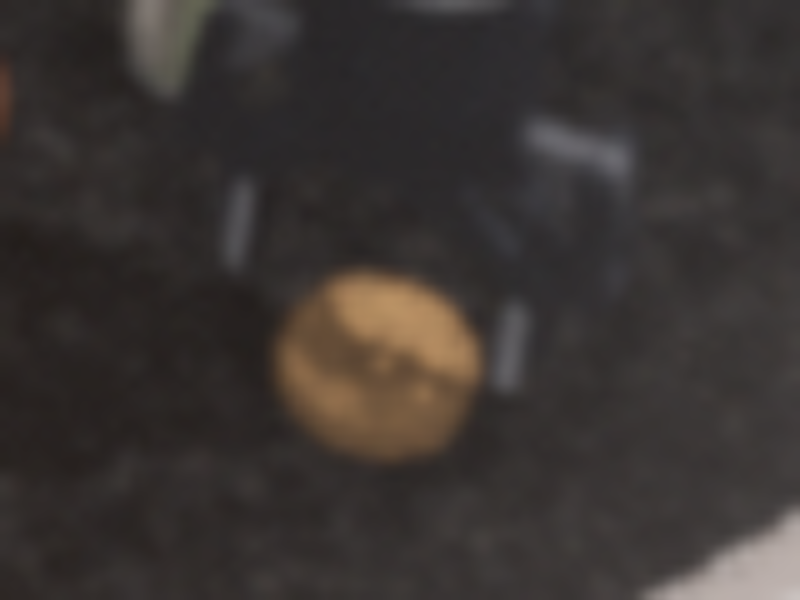

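Request:
servo_tool(
  plan=[
    {"dx":0.004,"dy":0.01,"dz":0,"rx":0,"ry":0,"rz":0},
    {"dx":0.004,"dy":0.017,"dz":0,"rx":0,"ry":0,"rz":0},
    {"dx":0.004,"dy":0.0205,"dz":0,"rx":0,"ry":0,"rz":0},
    {"dx":0.004,"dy":0.0205,"dz":0,"rx":0,"ry":0,"rz":0},
    {"dx":0.004,"dy":0.0205,"dz":0,"rx":0,"ry":0,"rz":0},
    {"dx":0.004,"dy":0.0205,"dz":0,"rx":0,"ry":0,"rz":0},
  ],
)

```text
time: 3.95
position: [0.4576, -0.417, 0.014]
tcp_rot: [[0.419, 0.006, 0.908], [-0.908, -0.004, 0.419], [0.006, -1.0, 0.003]]
contact_force: [0.5, 0.5, -0.9]
opening: 0.996
```

Run:
```python
from h import *
show((.457,-.4165,.0135))
```

```text
t 3.95 p [ 0.4576 -0.417   0.014 ] op 0.996 F [ 0.5  0.5 -0.9] q [ 41.  38.  -5. 103.   5.  39. -31.]
(0.457, -0.4165, 0.0135) [-0.0007  0.0005 -0.0004] [-0.003  0.     0.006] -65.3
```

Request:
servo_tool(
  plan=[
    {"dx":0,"dy":0,"dz":0,"rx":0,"ry":0,"rz":0},
    {"dx":0,"dy":0,"dz":0,"rx":0,"ry":0,"rz":0},
    {"dx":0,"dy":0,"dz":0,"rx":0,"ry":0,"rz":0},
    {"dx":0,"dy":0,"dz":0,"rx":0,"ry":0,"rz":0},
    {"dx":0,"dy":0,"dz":0,"rx":0,"ry":0,"rz":0},
  ],
  gripper=1,
  force=40,
)

```text
time: 4.45
position: [0.4577, -0.4171, 0.0145]
tcp_rot: [[0.418, 0.006, 0.908], [-0.908, -0.005, 0.418], [0.007, -1.0, 0.003]]
contact_force: [-0.8, 1.0, 5.5]
opening: 0.706
```

Run:
```python
from h import *
show((.388,-.225,.1))
cv2.imwrite("pics/g6.png",cv2.resize(ctrl.camera("side")[250:310,350:430,::-1],(640,480),interpolation=cv2.INTER_CUBIC))
```

```text
t 4.45 p [ 0.4577 -0.4171  0.0145] op 0.706 F [-0.8  1.   5.5] q [ 41.  38.  -5. 103.   5.  39. -31.]
(0.388, -0.225, 0.1) [-0.203  -0.0868  0.0174] [-0.003  0.     0.007] -65.3
```

View pics/g6.png

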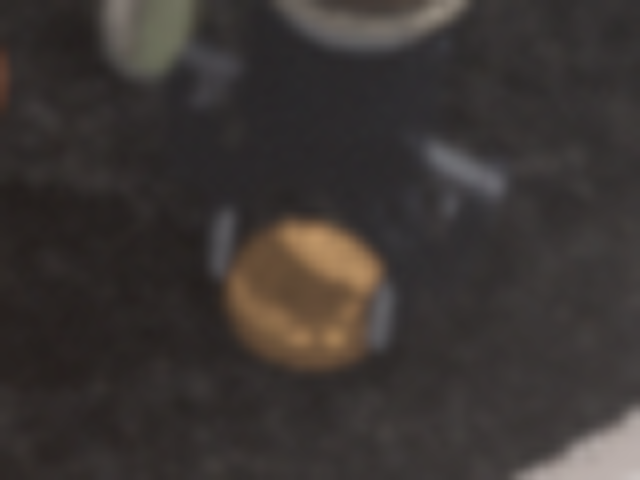

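Request:
servo_tool(
  plan=[
    {"dx":0,"dy":-0.02,"dz":0,"rx":0,"ry":0,"rz":0},
    {"dx":0,"dy":-0.05,"dz":0,"rx":0,"ry":0,"rz":0},
    {"dx":-0.01,"dy":-0.085,"dz":0,"rx":0,"ry":0,"rz":0},
    {"dx":-0.04,"dy":-0.087,"dz":0.003,"rx":0,"ry":0,"rz":0},
    {"dx":-0.08,"dy":-0.087,"dz":0.007,"rx":0,"ry":0,"rz":0},
    {"dx":-0.12,"dy":-0.087,"dz":0.01,"rx":0,"ry":0,"rz":0},
    {"dx":-0.16,"dy":-0.087,"dz":0.014,"rx":0,"ry":0,"rz":0},
    {"dx":-0.19,"dy":-0.087,"dz":0.017,"rx":0,"ry":0,"rz":0},
    {"dx":-0.203,"dy":-0.087,"dz":0.017,"rx":0,"ry":0,"rz":0},
    {"dx":-0.203,"dy":-0.07,"dz":0.017,"rx":0,"ry":0,"rz":0},
    {"dx":-0.203,"dy":-0.05,"dz":0.017,"rx":0,"ry":0,"rz":0},
    {"dx":-0.203,"dy":-0.05,"dz":0.017,"rx":0,"ry":0,"rz":0},
    {"dx":-0.203,"dy":-0.05,"dz":0.017,"rx":0,"ry":0,"rz":0},
  ],
)

```text
time: 5.8
position: [0.3877, -0.2256, 0.0627]
tcp_rot: [[0.418, 0.005, 0.908], [-0.908, -0.004, 0.418], [0.006, -1.0, 0.002]]
contact_force: [-0.4, 0.1, -0.3]
opening: 0.704
```

Run:
```python
from h import *
show((.388,-.225,.0195))
b=cv2.resize(ctrl.camera("side")[220:300,290:397,::-1],(428,320),interpolation=cv2.INTER_CUBIC)
a=cv2.resize(ctrl.camera("top")[180:260,340:430,::-1],(360,320),interpolation=cv2.INTER_CUBIC)
cv2.imwrite("pics/g7.png",np.hstack([a,b]))
```

```text
t 5.8 p [ 0.3877 -0.2256  0.0627] op 0.704 F [-0.4  0.1 -0.3] q [ 30.  22.  -7. 125.   5.  33. -46.]
(0.388, -0.225, 0.0195) [-0.0007  0.0432  0.0004] [-0.002  0.     0.006] -65.3
```

View pics/g7.png

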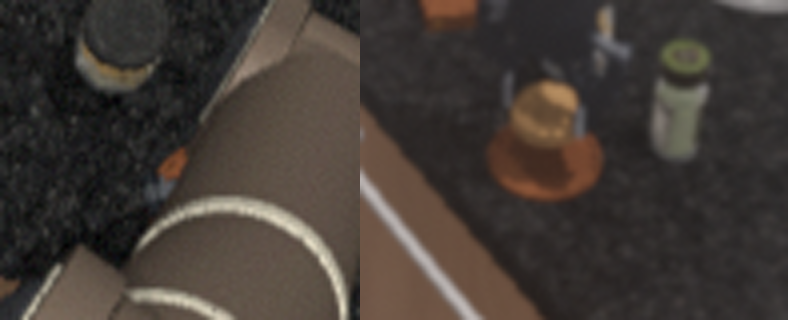

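Request:
servo_tool(
  plan=[
    {"dx":0,"dy":0.015,"dz":0,"rx":0,"ry":0,"rz":0},
    {"dx":0,"dy":0.03,"dz":0,"rx":0,"ry":0,"rz":0},
    {"dx":0,"dy":0.037,"dz":0,"rx":0,"ry":0,"rz":0},
    {"dx":0,"dy":0.04,"dz":0,"rx":0,"ry":0,"rz":0},
    {"dx":0,"dy":0.0425,"dz":0,"rx":0,"ry":0,"rz":0},
    {"dx":0,"dy":0.0425,"dz":0,"rx":0,"ry":0,"rz":0},
    {"dx":0,"dy":0.0425,"dz":0,"rx":0,"ry":0,"rz":0},
  ],
)

```text
time: 6.6
position: [0.3882, -0.2255, 0.0205]
tcp_rot: [[0.418, 0.006, 0.908], [-0.908, -0.005, 0.418], [0.007, -1.0, 0.003]]
contact_force: [-0.2, 0.1, -0.5]
opening: 0.705
```

Run:
```python
from h import *
show((.388,-.225,.0195))
b=cv2.resize(ctrl.camera("side")[230:290,300:380,::-1],(640,480),interpolation=cv2.INTER_CUBIC)
cv2.imwrite("pics/g8.png",b)
```

```text
t 6.6 p [ 0.3882 -0.2255  0.0205] op 0.705 F [-0.2  0.1 -0.5] q [ 29.  27.  -6. 126.   7.  27. -48.]
(0.388, -0.225, 0.0195) [-0.0006  0.001   0.    ] [-0.003  0.     0.007] -65.3
```

View pics/g8.png

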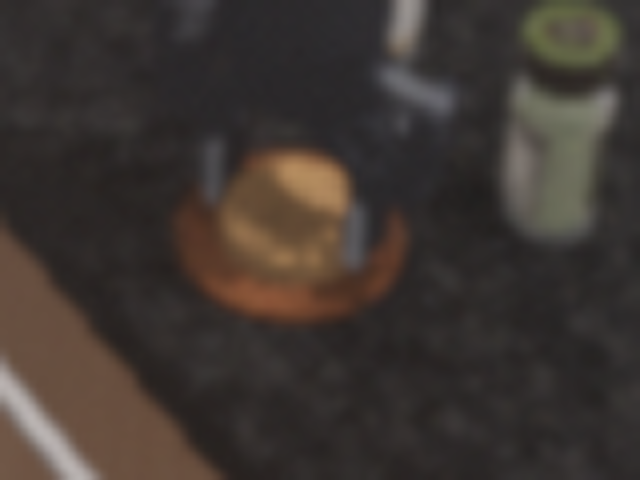

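Request:
servo_tool(
  plan=[
    {"dx":0,"dy":0,"dz":0,"rx":0,"ry":0,"rz":0},
    {"dx":0,"dy":0,"dz":0,"rx":0,"ry":0,"rz":0},
    {"dx":0,"dy":0,"dz":0,"rx":0,"ry":0,"rz":0},
    {"dx":0,"dy":0,"dz":0,"rx":0,"ry":0,"rz":0},
    {"dx":0,"dy":-0.02,"dz":0,"rx":0,"ry":0,"rz":0},
    {"dx":0,"dy":-0.06,"dz":0,"rx":0,"ry":0,"rz":0},
    {"dx":0,"dy":-0.1,"dz":0,"rx":0,"ry":0,"rz":0},
    {"dx":0,"dy":-0.14,"dz":0,"rx":0,"ry":0,"rz":0},
    {"dx":0,"dy":-0.15,"dz":0,"rx":0,"ry":0,"rz":0},
    {"dx":0,"dy":-0.15,"dz":0,"rx":0,"ry":0,"rz":0},
    {"dx":0,"dy":-0.15,"dz":0,"rx":0,"ry":0,"rz":0},
  ],
  gripper=-1,
)

```text
time: 7.75
position: [0.3865, -0.2245, 0.1692]
tcp_rot: [[0.418, 0.004, 0.908], [-0.908, -0.004, 0.418], [0.005, -1.0, 0.002]]
contact_force: [-1.0, -1.4, 0.8]
opening: 0.998
```

Run:
```python
from h import *
show((.484,-.131,.17),(.484,-.131,.066))
S=np.ascontiguousarray(ctrl.camera("side")[:,:,::-1])
b=cv2.resize(S[230:290,300:380],(640,480),interpolation=cv2.INTER_CUBIC)
for c,z,r in(((.388,-.2255),.02,.031),((.388,-.2255),.009,.049)):
    q=(proj("side",ring(c,z,r))-[300,230]+.5)*8-.5;cv2.polylines(b,[q.round().astype(int)],True,(0,0,255),1)
cv2.imwrite("pics/g9.png",b)
```

```text
t 7.75 p [ 0.3865 -0.2245  0.1692] op 0.998 F [-1.  -1.4  0.8] q [ 31.  12.  -9. 120.   2.  48. -44.]
(0.484, -0.131, 0.17) [-0.0442 -0.0007  0.1277] [-0.002  0.     0.005] -65.3
(0.484, -0.131, 0.066) [-0.0447  0.1033  0.1274] [-0.002  0.     0.005] -65.3
```

View pics/g9.png

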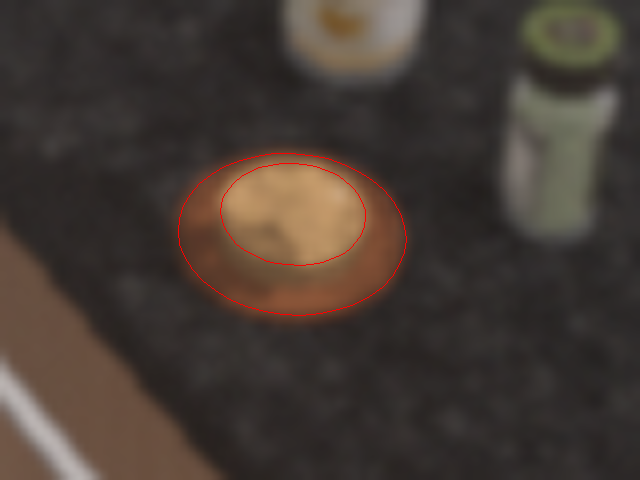

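Request:
servo_tool(
  plan=[
    {"dx":-0.015,"dy":0,"dz":0.043,"rx":0,"ry":0,"rz":0},
    {"dx":-0.03,"dy":0,"dz":0.086,"rx":0,"ry":0,"rz":0},
    {"dx":-0.044,"dy":0,"dz":0.127,"rx":0,"ry":0,"rz":0},
    {"dx":-0.044,"dy":0.02,"dz":0.127,"rx":0,"ry":0,"rz":0},
    {"dx":-0.044,"dy":0.04,"dz":0.127,"rx":0,"ry":0,"rz":0},
    {"dx":-0.044,"dy":0.05,"dz":0.127,"rx":0,"ry":0,"rz":0},
    {"dx":-0.044,"dy":0.05,"dz":0.127,"rx":0,"ry":0,"rz":0},
  ],
)

```text
time: 8.5
position: [0.4826, -0.1315, 0.1177]
tcp_rot: [[0.419, 0.0, 0.908], [-0.908, -0.003, 0.419], [0.003, -1.0, -0.001]]
contact_force: [-0.6, 0.0, -0.4]
opening: 1.004
```

Run:
```python
from h import *
show((.484,-.131,.066))
b=cv2.resize(ctrl.camera("side")[190:250,310:390,::-1],(480,360),interpolation=cv2.INTER_CUBIC)
a=cv2.resize(ctrl.camera("top")[160:220,335:388,::-1],(318,360),interpolation=cv2.INTER_CUBIC)
cv2.imwrite("pics/h1.png",np.hstack([a,b]))
```

```text
t 8.5 p [ 0.4826 -0.1315  0.1177] op 1.004 F [-0.6  0.  -0.4] q [ 19.  21. -12. 116.   6.  44. -62.]
(0.484, -0.131, 0.066) [-0.      0.0517  0.0016] [ 0.001 -0.     0.003] -65.3
```

View pics/h1.png

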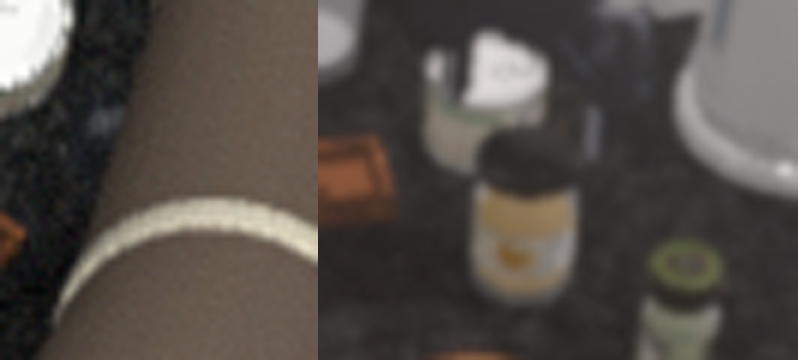

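Request:
servo_tool(
  plan=[
    {"dx":0,"dy":0.015,"dz":0.0015,"rx":0,"ry":0,"rz":0},
    {"dx":0,"dy":0.03,"dz":0.0015,"rx":0,"ry":0,"rz":0},
    {"dx":0,"dy":0.042,"dz":0.0015,"rx":0,"ry":0,"rz":0},
    {"dx":0,"dy":0.05,"dz":0.0015,"rx":0,"ry":0,"rz":0},
    {"dx":0,"dy":0.05,"dz":0.0015,"rx":0,"ry":0,"rz":0},
    {"dx":0,"dy":0.05,"dz":0.0015,"rx":0,"ry":0,"rz":0},
  ],
)

```text
time: 9.2
position: [0.4861, -0.1315, 0.0706]
tcp_rot: [[0.418, 0.005, 0.908], [-0.908, -0.004, 0.418], [0.006, -1.0, 0.003]]
contact_force: [1.0, 0.3, 0.2]
opening: 0.997
```

Request:
servo_tool(
  plan=[
    {"dx":0,"dy":0,"dz":0,"rx":0,"ry":0,"rz":0},
    {"dx":0,"dy":0,"dz":0,"rx":0,"ry":0,"rz":0},
    {"dx":0,"dy":0,"dz":0,"rx":0,"ry":0,"rz":0},
    {"dx":0,"dy":0,"dz":0,"rx":0,"ry":0,"rz":0},
    {"dx":0,"dy":0,"dz":0,"rx":0,"ry":0,"rz":0},
    {"dx":0,"dy":0,"dz":0,"rx":0,"ry":0,"rz":0},
  ],
  gripper=1,
  force=60,
)

```text
time: 9.8
position: [0.4865, -0.1314, 0.0712]
tcp_rot: [[0.418, 0.007, 0.908], [-0.908, -0.005, 0.418], [0.007, -1.0, 0.004]]
contact_force: [-1.4, -0.2, 6.0]
opening: 0.724
```

Run:
```python
from h import *
show((.388,-.2255,.15),(.388,-.2255,.09))
b=cv2.resize(ctrl.camera("side")[190:250,310:390,::-1],(640,480),interpolation=cv2.INTER_CUBIC)
cv2.imwrite("pics/h2.png",b)
```

```text
t 9.8 p [ 0.4865 -0.1314  0.0712] op 0.724 F [-1.4 -0.2  6. ] q [ 18.  25. -11. 117.   8.  38. -63.]
(0.388, -0.2255, 0.15) [ 0.0448 -0.079  -0.1285] [-0.004  0.     0.007] -65.3
(0.388, -0.2255, 0.09) [ 0.0444 -0.019  -0.1287] [-0.004  0.     0.007] -65.3
```

View pics/h2.png

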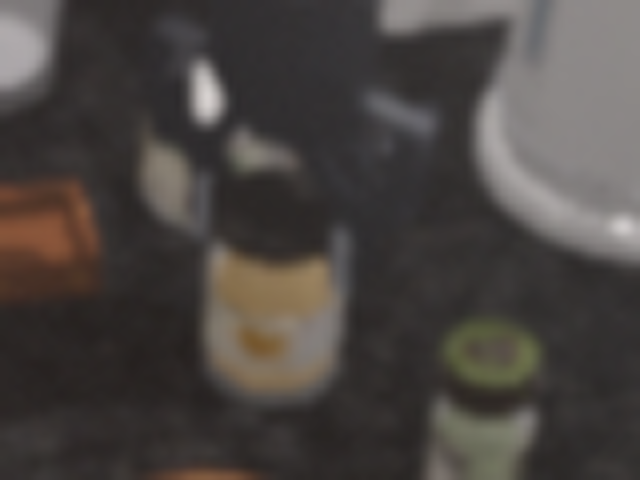

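Request:
servo_tool(
  plan=[
    {"dx":0,"dy":-0.02,"dz":0,"rx":0,"ry":0,"rz":0},
    {"dx":0,"dy":-0.05,"dz":0,"rx":0,"ry":0,"rz":0},
    {"dx":0,"dy":-0.07,"dz":0,"rx":0,"ry":0,"rz":0},
    {"dx":0.007,"dy":-0.07,"dz":-0.02,"rx":0,"ry":0,"rz":0},
    {"dx":0.018,"dy":-0.07,"dz":-0.05,"rx":0,"ry":0,"rz":0},
    {"dx":0.028,"dy":-0.07,"dz":-0.08,"rx":0,"ry":0,"rz":0},
    {"dx":0.039,"dy":-0.07,"dz":-0.11,"rx":0,"ry":0,"rz":0},
    {"dx":0.0445,"dy":-0.07,"dz":-0.1275,"rx":0,"ry":0,"rz":0},
    {"dx":0.0445,"dy":-0.055,"dz":-0.1275,"rx":0,"ry":0,"rz":0},
    {"dx":0.0445,"dy":-0.04,"dz":-0.1275,"rx":0,"ry":0,"rz":0},
    {"dx":0.0445,"dy":-0.03,"dz":-0.1275,"rx":0,"ry":0,"rz":0},
    {"dx":0.0445,"dy":-0.03,"dz":-0.1275,"rx":0,"ry":0,"rz":0},
    {"dx":0.0445,"dy":-0.03,"dz":-0.1275,"rx":0,"ry":0,"rz":0},
  ],
)

```text
time: 11.15
position: [0.3887, -0.2249, 0.1002]
tcp_rot: [[0.419, 0.005, 0.908], [-0.908, -0.004, 0.419], [0.006, -1.0, 0.003]]
contact_force: [0.2, -0.1, -3.7]
opening: 0.722
```

Run:
```python
from h import *
show((.389,-.225,.0915))
S=np.ascontiguousarray(ctrl.camera("side")[:,:,::-1])
b=cv2.resize(S[220:280,300:380],(640,480),interpolation=cv2.INTER_CUBIC)
s=ctrl.state()["position"];dz=s[2]-.0712
print(dz)
for c,z,r in(((.388,-.2255),.02,.031),((.388,-.2255),dz,.030),((.388,-.2255),dz+.094,.0315)):
    q=(proj("side",ring(c,z,r))-[300,220]+.5)*8-.5;cv2.polylines(b,[q.round().astype(int)],True,(0,0,255),1)
cv2.imwrite("pics/h3.png",b)
```

```text
t 11.15 p [ 0.3887 -0.2249  0.1002] op 0.722 F [ 0.2 -0.1 -3.7] q [ 32.  18.  -9. 123.   5.  38. -46.]
(0.389, -0.225, 0.0915) [0.0002 0.0087 0.0002] [-0.003  0.     0.006] -65.2
0.02931325859162051
```

View pics/h3.png

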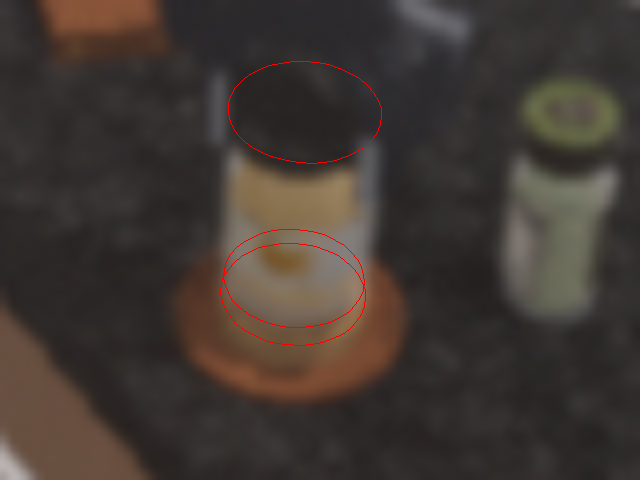

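Request:
servo_tool(
  plan=[
    {"dx":0,"dy":0.004,"dz":0,"rx":0,"ry":0,"rz":0},
    {"dx":0,"dy":0.007,"dz":0,"rx":0,"ry":0,"rz":0},
    {"dx":0,"dy":0.0085,"dz":0,"rx":0,"ry":0,"rz":0},
    {"dx":0,"dy":0.0085,"dz":0,"rx":0,"ry":0,"rz":0},
    {"dx":0,"dy":0.0085,"dz":0,"rx":0,"ry":0,"rz":0},
  ],
)

```text
time: 11.7
position: [0.3887, -0.2251, 0.0916]
tcp_rot: [[0.419, 0.005, 0.908], [-0.908, -0.004, 0.419], [0.006, -1.0, 0.003]]
contact_force: [-0.1, -0.4, -3.4]
opening: 0.719
```

Run:
```python
from h import *
show((.389,-.225,.0915))
S=np.ascontiguousarray(ctrl.camera("side")[:,:,::-1])
b=cv2.resize(S[220:280,300:380],(640,480),interpolation=cv2.INTER_CUBIC)
cv2.imwrite("pics/h4.png",b)
```

```text
t 11.7 p [ 0.3887 -0.2251  0.0916] op 0.719 F [-0.1 -0.4 -3.4] q [ 32.  19.  -9. 124.   5.  37. -46.]
(0.389, -0.225, 0.0915) [0.0001 0.0001 0.0003] [-0.003  0.     0.006] -65.3
```

View pics/h4.png

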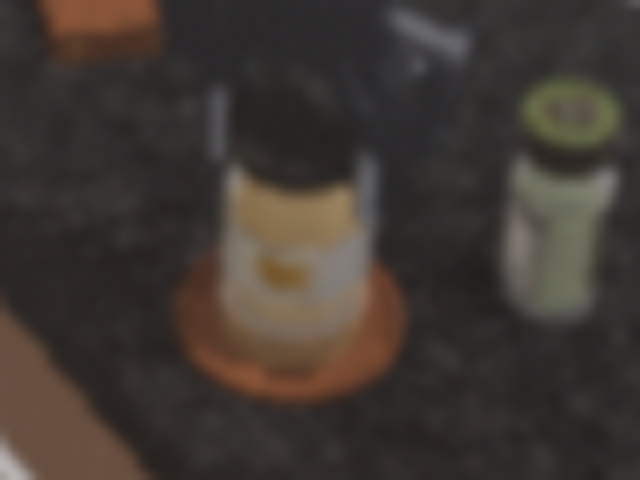

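Request:
servo_tool(
  plan=[
    {"dx":0,"dy":0.001,"dz":0,"rx":0,"ry":0,"rz":0},
    {"dx":0,"dy":0.0015,"dz":0,"rx":0,"ry":0,"rz":0},
    {"dx":0,"dy":0.0015,"dz":0,"rx":0,"ry":0,"rz":0},
  ],
)

```text
time: 12.05
position: [0.389, -0.2252, 0.0912]
tcp_rot: [[0.418, 0.006, 0.908], [-0.908, -0.005, 0.418], [0.007, -1.0, 0.003]]
contact_force: [-2.9, 0.8, 11.1]
opening: 0.721
```

Request:
servo_tool(
  plan=[
    {"dx":0,"dy":-0.001,"dz":0,"rx":0,"ry":0,"rz":0},
    {"dx":0,"dy":-0.001,"dz":0,"rx":0,"ry":0,"rz":0},
    {"dx":0,"dy":-0.001,"dz":0,"rx":0,"ry":0,"rz":0},
    {"dx":0,"dy":-0.001,"dz":0,"rx":0,"ry":0,"rz":0},
    {"dx":0,"dy":-0.015,"dz":0,"rx":0,"ry":0,"rz":0},
    {"dx":0,"dy":-0.05,"dz":0,"rx":0,"ry":0,"rz":0},
    {"dx":0,"dy":-0.09,"dz":0,"rx":0,"ry":0,"rz":0},
    {"dx":0,"dy":-0.12,"dz":0,"rx":0,"ry":0,"rz":0},
    {"dx":0,"dy":-0.12,"dz":0,"rx":0,"ry":0,"rz":0},
    {"dx":0,"dy":-0.12,"dz":0,"rx":0,"ry":0,"rz":0},
  ],
  gripper=-1,
)

```text
time: 13.05
position: [0.3882, -0.2247, 0.2104]
tcp_rot: [[0.418, 0.006, 0.908], [-0.908, -0.005, 0.418], [0.007, -1.0, 0.004]]
contact_force: [0.2, 0.1, -0.2]
opening: 0.998
```

Run:
```python
from h import *
show((.495,-.269,.18),(.495,-.269,.075))
S=np.ascontiguousarray(ctrl.camera("side")[:,:,::-1])
b=cv2.resize(S[220:280,300:380],(640,480),interpolation=cv2.INTER_CUBIC)
for c,z,r in(((.388,-.2255),.02,.031),((.388,-.2255),.02,.030),((.388,-.2255),.114,.0315),((.495,-.269),.105,.0205),((.495,-.269),.0,.0205)):
    q=(proj("side",ring(c,z,r))-[300,220]+.5)*8-.5;cv2.polylines(b,[q.round().astype(int)],True,(0,0,255),1)
cv2.imwrite("pics/h5.png",b)
```

```text
t 13.05 p [ 0.3882 -0.2247  0.2104] op 0.998 F [ 0.2  0.1 -0.2] q [ 33.   9. -10. 117.   2.  54. -43.]
(0.495, -0.269, 0.18) [0.0847 0.0313 0.0784] [-0.004  0.     0.007] -65.3
(0.495, -0.269, 0.075) [0.0839 0.1363 0.078 ] [-0.004  0.     0.007] -65.3
```

View pics/h5.png

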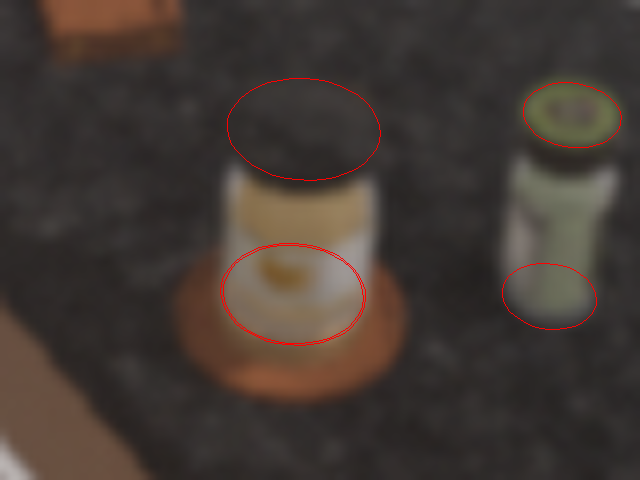

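Request:
servo_tool(
  plan=[
    {"dx":0.03,"dy":0,"dz":0.027,"rx":0,"ry":0,"rz":0},
    {"dx":0.06,"dy":0.01,"dz":0.055,"rx":0,"ry":0,"rz":0},
    {"dx":0.0845,"dy":0.04,"dz":0.078,"rx":0,"ry":0,"rz":0},
    {"dx":0.0845,"dy":0.06,"dz":0.078,"rx":0,"ry":0,"rz":0},
    {"dx":0.0845,"dy":0.07,"dz":0.078,"rx":0,"ry":0,"rz":0},
    {"dx":0.0845,"dy":0.07,"dz":0.078,"rx":0,"ry":0,"rz":0},
    {"dx":0.0845,"dy":0.07,"dz":0.078,"rx":0,"ry":0,"rz":0},
  ],
)

```text
time: 13.8
position: [0.4941, -0.2689, 0.141]
tcp_rot: [[0.418, 0.005, 0.908], [-0.908, -0.004, 0.418], [0.006, -1.0, 0.003]]
contact_force: [-0.7, 0.3, 0.2]
opening: 1.003
```

Run:
```python
from h import *
show((.495,-.269,.07))
S=np.ascontiguousarray(ctrl.camera("side")[:,:,::-1])
cv2.imwrite("pics/i1.png",cv2.resize(S[210:270,335:415],(640,480),interpolation=cv2.INTER_CUBIC))
```

```text
t 13.8 p [ 0.4941 -0.2689  0.141 ] op 1.003 F [-0.7  0.3  0.2] q [ 31.  24.  -9. 106.   5.  49. -46.]
(0.495, -0.269, 0.07) [0.0001 0.071  0.0006] [-0.003  0.     0.006] -65.3
```

View pics/i1.png

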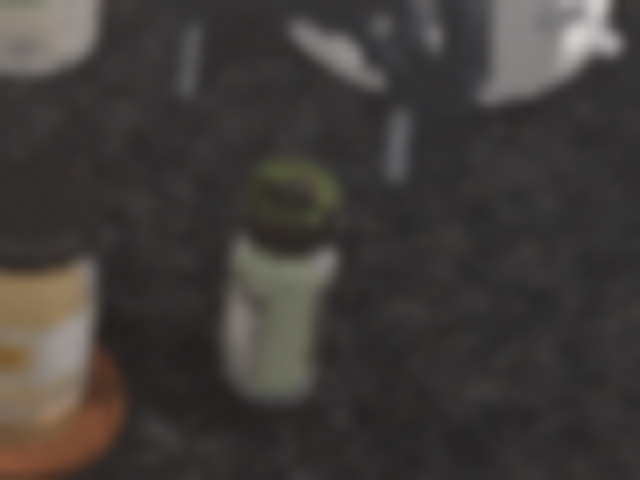

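Request:
servo_tool(
  plan=[
    {"dx":0,"dy":0.03,"dz":0.0005,"rx":0,"ry":0,"rz":0},
    {"dx":0,"dy":0.055,"dz":0.0005,"rx":0,"ry":0,"rz":0},
    {"dx":0,"dy":0.068,"dz":0.0005,"rx":0,"ry":0,"rz":0},
    {"dx":0,"dy":0.071,"dz":0.0005,"rx":0,"ry":0,"rz":0},
    {"dx":0,"dy":0.071,"dz":0.0005,"rx":0,"ry":0,"rz":0},
    {"dx":0,"dy":0.071,"dz":0.0005,"rx":0,"ry":0,"rz":0},
  ],
)

```text
time: 14.45
position: [0.4962, -0.2695, 0.0712]
tcp_rot: [[0.418, 0.007, 0.908], [-0.908, -0.005, 0.418], [0.008, -1.0, 0.004]]
contact_force: [0.4, 0.0, -0.0]
opening: 1.0
```

Request:
servo_tool(
  plan=[
    {"dx":0,"dy":0,"dz":0,"rx":0,"ry":0,"rz":0},
    {"dx":0,"dy":0,"dz":0,"rx":0,"ry":0,"rz":0},
    {"dx":0,"dy":0,"dz":0,"rx":0,"ry":0,"rz":0},
    {"dx":0,"dy":0,"dz":0,"rx":0,"ry":0,"rz":0},
    {"dx":0,"dy":0,"dz":0,"rx":0,"ry":0,"rz":0},
    {"dx":0,"dy":0,"dz":0,"rx":0,"ry":0,"rz":0},
    {"dx":0,"dy":0,"dz":0,"rx":0,"ry":0,"rz":0},
  ],
  gripper=1,
  force=50,
)

```text
time: 15.15
position: [0.4957, -0.2691, 0.0704]
tcp_rot: [[0.419, 0.006, 0.908], [-0.908, -0.004, 0.419], [0.006, -1.0, 0.003]]
contact_force: [-1.3, 0.5, 5.8]
opening: 0.466
```

Run:
```python
from h import *
show((.44,-.1,.25),(.397,.2055,.25),(.397,.2055,.12),jaw=5.6)
S=np.ascontiguousarray(ctrl.camera("side")[:,:,::-1])
cv2.imwrite("pics/i2.png",cv2.resize(S[210:270,335:415],(640,480),interpolation=cv2.INTER_CUBIC))
t=cast("top",300+137/4,130+128/4,.058);g=cast("top",130+616/4,130+135/4,.093);print("tin",t.round(3),"glass",g.round(3))
```

```text
t 15.15 p [ 0.4957 -0.2691  0.0704] op 0.466 F [-1.3  0.5  5.8] q [ 30.  30.  -8. 109.   6.  41. -47.]
(0.44, -0.1, 0.25) [-0.1757 -0.1807  0.0208] [ 1.000e-03 -1.237e+00  8.000e-03] 5.6
(0.397, 0.2055, 0.25) [-0.4712 -0.1823  0.1096] [ 1.000e-03 -1.237e+00  8.000e-03] 5.6
(0.397, 0.2055, 0.12) [-0.472  -0.0523  0.1092] [ 1.000e-03 -1.237e+00  8.000e-03] 5.6
tin [ 0.541 -0.014  0.058] glass [0.494 0.123 0.093]
```

View pics/i2.png

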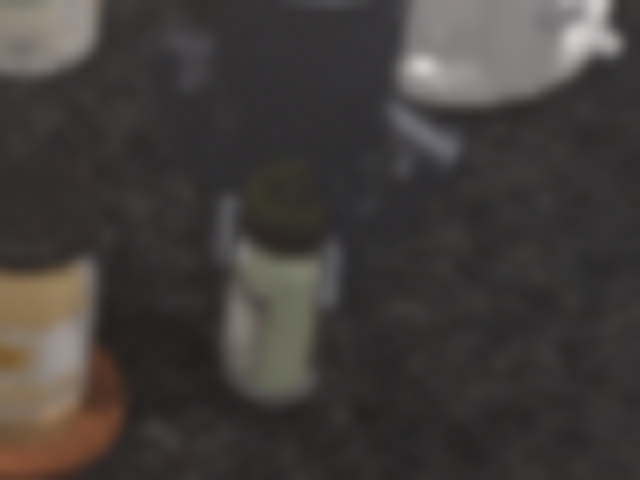

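Request:
servo_tool(
  plan=[
    {"dx":0,"dy":-0.03,"dz":0,"rx":0,"ry":0,"rz":0},
    {"dx":0,"dy":-0.07,"dz":0,"rx":0,"ry":0,"rz":0},
    {"dx":0,"dy":-0.11,"dz":0,"rx":0,"ry":0,"rz":0},
    {"dx":-0.01,"dy":-0.15,"dz":0,"rx":0,"ry":-0.05,"rz":0},
    {"dx":-0.04,"dy":-0.18,"dz":0.006,"rx":0,"ry":-0.15,"rz":0},
    {"dx":-0.08,"dy":-0.18,"dz":0.012,"rx":0,"ry":-0.25,"rz":0},
    {"dx":-0.12,"dy":-0.18,"dz":0.018,"rx":0,"ry":-0.35,"rz":0},
    {"dx":-0.16,"dy":-0.18,"dz":0.024,"rx":0,"ry":-0.46,"rz":0},
    {"dx":-0.2,"dy":-0.18,"dz":0.034,"rx":0,"ry":-0.57,"rz":0},
    {"dx":-0.24,"dy":-0.18,"dz":0.045,"rx":0,"ry":-0.68,"rz":0},
    {"dx":-0.28,"dy":-0.18,"dz":0.056,"rx":0,"ry":-0.79,"rz":0},
    {"dx":-0.32,"dy":-0.18,"dz":0.067,"rx":0,"ry":-0.9,"rz":0},
    {"dx":-0.36,"dy":-0.18,"dz":0.078,"rx":0,"ry":-1.01,"rz":0},
    {"dx":-0.4,"dy":-0.18,"dz":0.09,"rx":0,"ry":-1.12,"rz":0},
    {"dx":-0.44,"dy":-0.18,"dz":0.1,"rx":0,"ry":-1.2,"rz":0},
    {"dx":-0.465,"dy":-0.17,"dz":0.108,"rx":0,"ry":-1.237,"rz":0},
    {"dx":-0.472,"dy":-0.14,"dz":0.109,"rx":0,"ry":-1.237,"rz":0},
    {"dx":-0.472,"dy":-0.11,"dz":0.109,"rx":0,"ry":-1.237,"rz":0},
    {"dx":-0.472,"dy":-0.1,"dz":0.109,"rx":0,"ry":-1.237,"rz":0},
    {"dx":-0.472,"dy":-0.1,"dz":0.109,"rx":0,"ry":-1.237,"rz":0},
  ],
)

```text
time: 17.2
position: [0.3955, 0.205, 0.1663]
tcp_rot: [[0.995, 0.002, -0.098], [0.098, -0.005, 0.995], [0.002, -1.0, -0.006]]
contact_force: [0.1, -0.2, -1.4]
opening: 0.469
```

Run:
```python
from h import *
show((.397,.2055,.0765),jaw=5.6)
S=np.ascontiguousarray(ctrl.camera("side")[:,:,::-1]);T=np.ascontiguousarray(ctrl.camera("top")[:,:,::-1])
cv2.imwrite("pics/i3.png",np.hstack([cv2.resize(S[140:220,230:330],(400,320),interpolation=cv2.INTER_CUBIC),cv2.resize(T[140:220,200:300],(400,320),interpolation=cv2.INTER_CUBIC)]))
```

```text
t 17.2 p [0.3955 0.205  0.1663] op 0.469 F [ 0.1 -0.2 -1.4] q [ -1.  16. -38. 119.  13.  50. -41.]
(0.397, 0.2055, 0.0765) [0.0013 0.0898 0.0009] [0.006 0.    0.002] 5.6
```

View pics/i3.png

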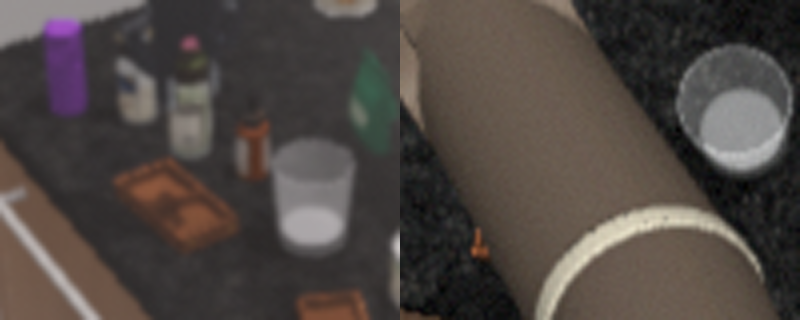

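Request:
servo_tool(
  plan=[
    {"dx":0.001,"dy":0.03,"dz":0.001,"rx":0,"ry":0,"rz":0},
    {"dx":0.001,"dy":0.06,"dz":0.001,"rx":0,"ry":0,"rz":0},
    {"dx":0.001,"dy":0.078,"dz":0.001,"rx":0,"ry":0,"rz":0},
    {"dx":0.001,"dy":0.084,"dz":0.001,"rx":0,"ry":0,"rz":0},
    {"dx":0.001,"dy":0.084,"dz":0.001,"rx":0,"ry":0,"rz":0},
    {"dx":0.001,"dy":0.084,"dz":0.001,"rx":0,"ry":0,"rz":0},
  ],
)

```text
time: 17.9
position: [0.3986, 0.2068, 0.0847]
tcp_rot: [[0.995, 0.007, -0.098], [0.098, -0.003, 0.995], [0.007, -1.0, -0.004]]
contact_force: [0.6, 0.2, -1.3]
opening: 0.47
```

Run:
```python
from h import *
show((.397,.2055,.0765),jaw=5.6)
S=np.ascontiguousarray(ctrl.camera("side")[:,:,::-1])
cv2.imwrite("pics/i4.png",cv2.resize(S[155:215,240:320],(640,480),interpolation=cv2.INTER_CUBIC))
```

```text
t 17.9 p [0.3986 0.2068 0.0847] op 0.47 F [ 0.6  0.2 -1.3] q [ -6.  23. -34. 123.  21.  39. -48.]
(0.397, 0.2055, 0.0765) [-0.0018  0.0082 -0.0011] [ 0.004 -0.     0.007] 5.6
```

View pics/i4.png

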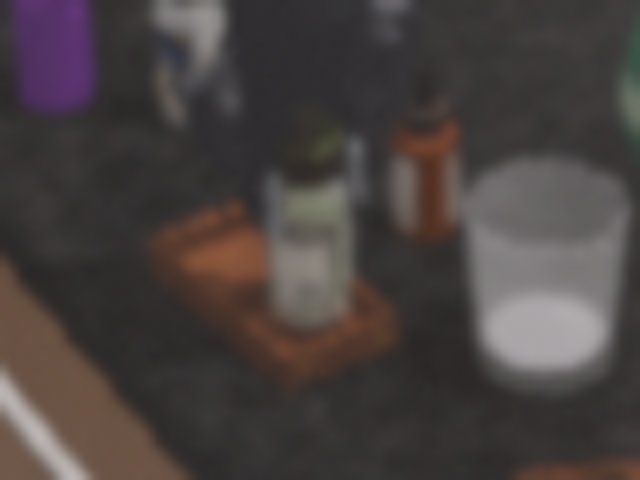

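Request:
servo_tool(
  plan=[
    {"dx":-0.0015,"dy":0.003,"dz":-0.001,"rx":0,"ry":0,"rz":0},
    {"dx":-0.0015,"dy":0.006,"dz":-0.001,"rx":0,"ry":0,"rz":0},
    {"dx":-0.0015,"dy":0.008,"dz":-0.001,"rx":0,"ry":0,"rz":0},
    {"dx":-0.0015,"dy":0.009,"dz":-0.001,"rx":0,"ry":0,"rz":0},
    {"dx":-0.0015,"dy":0.009,"dz":-0.001,"rx":0,"ry":0,"rz":0},
  ],
)

```text
time: 18.45
position: [0.3965, 0.2051, 0.0754]
tcp_rot: [[0.995, 0.006, -0.098], [0.098, -0.005, 0.995], [0.006, -1.0, -0.006]]
contact_force: [-3.2, -3.3, 17.8]
opening: 0.463
```

Request:
servo_tool(
  plan=[
    {"dx":0,"dy":-0.001,"dz":0,"rx":0,"ry":0,"rz":0},
    {"dx":0,"dy":-0.001,"dz":0,"rx":0,"ry":0,"rz":0},
    {"dx":0,"dy":-0.001,"dz":0,"rx":0,"ry":0,"rz":0},
    {"dx":0,"dy":-0.001,"dz":0,"rx":0,"ry":0,"rz":0},
    {"dx":0,"dy":-0.015,"dz":0,"rx":0,"ry":0,"rz":0},
    {"dx":0,"dy":-0.05,"dz":0,"rx":0,"ry":0,"rz":0},
    {"dx":0,"dy":-0.09,"dz":0,"rx":0,"ry":0,"rz":0},
    {"dx":0,"dy":-0.12,"dz":0,"rx":0,"ry":0,"rz":0},
    {"dx":0,"dy":-0.12,"dz":0,"rx":0,"ry":0,"rz":0},
    {"dx":0,"dy":-0.12,"dz":0,"rx":0,"ry":0,"rz":0},
  ],
  gripper=-1,
)

```text
time: 19.45
position: [0.396, 0.2055, 0.1945]
tcp_rot: [[0.995, 0.007, -0.097], [0.097, -0.004, 0.995], [0.006, -1.0, -0.005]]
contact_force: [-0.7, -0.3, -0.2]
opening: 1.001
```

Run:
```python
from h import *
# jaw line for jar A: best mid of pink 4 and purple 137
show((.444,.419,.195),(.444,.419,.07),jaw=70)
show((.444,.419,.195),jaw=70-180)
S=np.ascontiguousarray(ctrl.camera("side")[:,:,::-1])
b=cv2.resize(S[140:215,230:330],(800,600),interpolation=cv2.INTER_CUBIC)
for c in((.444,.419),):
  for z in(0,.105):
    q=(proj("side",ring(c,z,.0205))-[230,140]+.5)*8-.5;cv2.polylines(b,[q.round().astype(int)],True,(0,0,255),1)
cv2.imwrite("pics/i5.png",b)
```

```text
t 19.45 p [0.396  0.2055 0.1945] op 1.001 F [-0.7 -0.3 -0.2] q [  1.  13. -39. 117.  11.  53. -39.]
(0.444, 0.419, 0.195) [ 0.0685 -0.001   0.2078] [ 0.008 -1.124  0.003] 70.0
(0.444, 0.419, 0.07) [0.0678 0.124  0.2084] [ 0.008 -1.124  0.003] 70.0
t 19.45 p [0.396  0.2055 0.1945] op 1.001 F [-0.7 -0.3 -0.2] q [  1.  13. -39. 117.  11.  53. -39.]
(0.444, 0.419, 0.195) [ 0.0685 -0.001   0.2078] [ 0.008 -1.124  0.003] 70.0
```

View pics/i5.png

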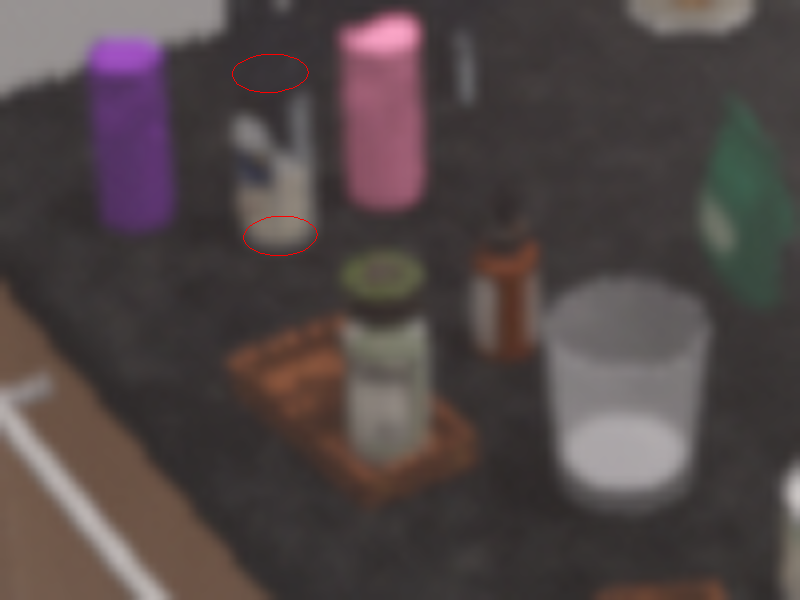

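Request:
servo_tool(
  plan=[
    {"dx":0.01,"dy":0,"dz":0.03,"rx":0,"ry":-0.13,"rz":0},
    {"dx":0.02,"dy":0,"dz":0.06,"rx":0,"ry":-0.26,"rz":0},
    {"dx":0.03,"dy":0,"dz":0.09,"rx":0,"ry":-0.39,"rz":0},
    {"dx":0.04,"dy":0,"dz":0.12,"rx":0,"ry":-0.52,"rz":0},
    {"dx":0.05,"dy":0,"dz":0.15,"rx":0,"ry":-0.65,"rz":0},
    {"dx":0.06,"dy":0,"dz":0.18,"rx":0,"ry":-0.78,"rz":0},
    {"dx":0.065,"dy":0,"dz":0.2,"rx":0,"ry":-0.91,"rz":0},
    {"dx":0.068,"dy":0,"dz":0.208,"rx":0,"ry":-1.03,"rz":0},
    {"dx":0.068,"dy":0.02,"dz":0.208,"rx":0,"ry":-1.124,"rz":0},
    {"dx":0.068,"dy":0.04,"dz":0.208,"rx":0,"ry":-1.124,"rz":0},
    {"dx":0.068,"dy":0.045,"dz":0.208,"rx":0,"ry":-1.124,"rz":0},
    {"dx":0.068,"dy":0.045,"dz":0.208,"rx":0,"ry":-1.124,"rz":0},
  ],
)

```text
time: 20.7
position: [0.4424, 0.4185, 0.1467]
tcp_rot: [[0.342, 0.002, -0.94], [0.94, -0.006, 0.342], [-0.005, -1.0, -0.004]]
contact_force: [-0.6, 0.0, 0.4]
opening: 0.999
```

Run:
```python
from h import *
show((.4435,.4195,.07),jaw=70)
S=np.ascontiguousarray(ctrl.camera("side")[:,:,::-1]);T=np.ascontiguousarray(ctrl.camera("top")[:,:,::-1])
cv2.imwrite("pics/j1.png",np.hstack([cv2.resize(S[125:185,225:300],(400,320),interpolation=cv2.INTER_CUBIC),cv2.resize(T[120:200,130:230],(400,320),interpolation=cv2.INTER_CUBIC)]))
```

```text
t 20.7 p [0.4424 0.4185 0.1467] op 0.999 F [-0.6  0.   0.4] q [-15.  36. -49.  97.  31.  61.  -3.]
(0.4435, 0.4195, 0.07) [ 0.0017  0.0767 -0.0003] [ 0.004  0.    -0.005] 70.0
```

View pics/j1.png

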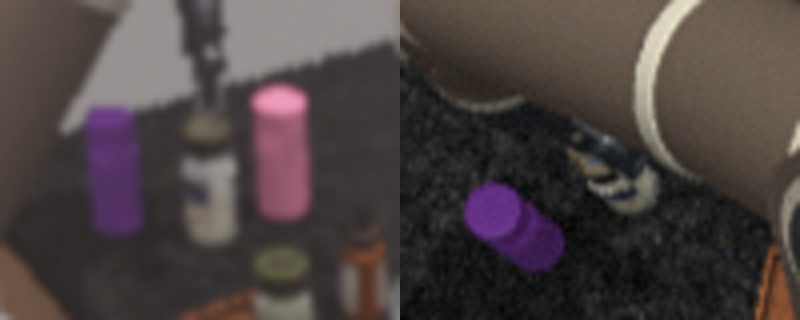

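Request:
servo_tool(
  plan=[
    {"dx":0.001,"dy":0.02,"dz":0,"rx":0,"ry":0,"rz":0},
    {"dx":0.001,"dy":0.04,"dz":0,"rx":0,"ry":0,"rz":0},
    {"dx":0.001,"dy":0.06,"dz":0,"rx":0,"ry":0,"rz":0},
    {"dx":0.001,"dy":0.073,"dz":0,"rx":0,"ry":0,"rz":0},
    {"dx":0.001,"dy":0.076,"dz":0,"rx":0,"ry":0,"rz":0},
    {"dx":0.001,"dy":0.076,"dz":0,"rx":0,"ry":0,"rz":0},
    {"dx":0.001,"dy":0.076,"dz":0,"rx":0,"ry":0,"rz":0},
  ],
)

```text
time: 21.5
position: [0.4444, 0.4204, 0.0738]
tcp_rot: [[0.342, 0.006, -0.94], [0.94, -0.003, 0.342], [-0.001, -1.0, -0.007]]
contact_force: [-1.2, 0.3, 1.0]
opening: 1.0
```

Request:
servo_tool(
  plan=[
    {"dx":0,"dy":0,"dz":0,"rx":0,"ry":0,"rz":0},
    {"dx":0,"dy":0,"dz":0,"rx":0,"ry":0,"rz":0},
    {"dx":0,"dy":0,"dz":0,"rx":0,"ry":0,"rz":0},
    {"dx":0,"dy":0,"dz":0,"rx":0,"ry":0,"rz":0},
    {"dx":0,"dy":0,"dz":0,"rx":0,"ry":0,"rz":0},
    {"dx":0,"dy":0,"dz":0,"rx":0,"ry":0,"rz":0},
    {"dx":0,"dy":0,"dz":0,"rx":0,"ry":0,"rz":0},
  ],
  gripper=1,
  force=50,
)

```text
time: 22.2
position: [0.4442, 0.4198, 0.0732]
tcp_rot: [[0.342, 0.006, -0.94], [0.94, -0.004, 0.342], [-0.002, -1.0, -0.007]]
contact_force: [-0.5, -1.6, 5.1]
opening: 0.468
```

Run:
```python
from h import *
show((.391,.268,.21),(.391,.268,.0765),jaw=5.6)
S=np.ascontiguousarray(ctrl.camera("side")[:,:,::-1])
cv2.imwrite("pics/j2.png",cv2.resize(S[125:185,225:305],(640,480),interpolation=cv2.INTER_CUBIC))
```

```text
t 22.2 p [0.4442 0.4198 0.0732] op 0.468 F [-0.5 -1.6  5.1] q [-17.  41. -45. 100.  36.  54.  -7.]
(0.391, 0.268, 0.21) [-0.1611 -0.1364 -0.0029] [0.007 1.124 0.002] 5.6
(0.391, 0.268, 0.0765) [-0.1609 -0.0029 -0.0019] [0.007 1.124 0.002] 5.6
```

View pics/j2.png

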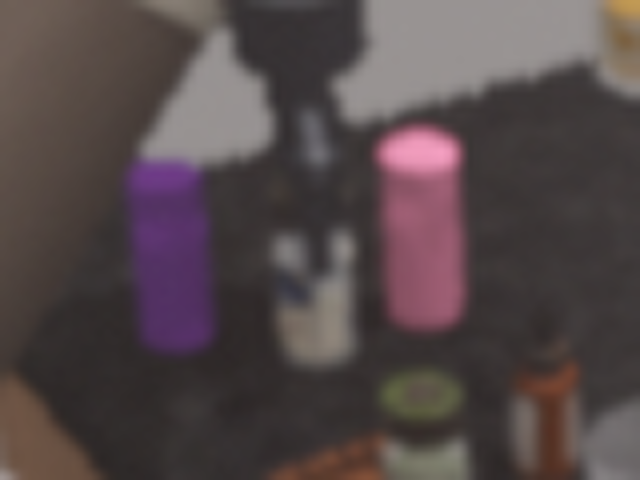

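Request:
servo_tool(
  plan=[
    {"dx":0,"dy":-0.03,"dz":0,"rx":0,"ry":0,"rz":0},
    {"dx":0,"dy":-0.07,"dz":0,"rx":0,"ry":0,"rz":0},
    {"dx":0,"dy":-0.11,"dz":0,"rx":0,"ry":0,"rz":0},
    {"dx":0,"dy":-0.14,"dz":0,"rx":0,"ry":0,"rz":0},
    {"dx":-0.02,"dy":-0.145,"dz":0,"rx":0,"ry":0.13,"rz":0},
    {"dx":-0.04,"dy":-0.145,"dz":0,"rx":0,"ry":0.26,"rz":0},
    {"dx":-0.06,"dy":-0.145,"dz":0,"rx":0,"ry":0.39,"rz":0},
    {"dx":-0.08,"dy":-0.145,"dz":0,"rx":0,"ry":0.52,"rz":0},
    {"dx":-0.1,"dy":-0.145,"dz":0,"rx":0,"ry":0.65,"rz":0},
    {"dx":-0.12,"dy":-0.145,"dz":-0.001,"rx":0,"ry":0.78,"rz":0},
    {"dx":-0.14,"dy":-0.145,"dz":-0.002,"rx":0,"ry":0.91,"rz":0},
    {"dx":-0.155,"dy":-0.145,"dz":-0.002,"rx":0,"ry":1.03,"rz":0},
    {"dx":-0.161,"dy":-0.14,"dz":-0.002,"rx":0,"ry":1.124,"rz":0},
    {"dx":-0.161,"dy":-0.11,"dz":-0.002,"rx":0,"ry":1.124,"rz":0},
    {"dx":-0.161,"dy":-0.08,"dz":-0.002,"rx":0,"ry":1.124,"rz":0},
    {"dx":-0.161,"dy":-0.05,"dz":-0.002,"rx":0,"ry":1.124,"rz":0},
    {"dx":-0.161,"dy":-0.04,"dz":-0.002,"rx":0,"ry":1.124,"rz":0},
    {"dx":-0.161,"dy":-0.04,"dz":-0.002,"rx":0,"ry":1.124,"rz":0},
    {"dx":-0.161,"dy":-0.04,"dz":-0.002,"rx":0,"ry":1.124,"rz":0},
  ],
)

```text
time: 24.15
position: [0.391, 0.2685, 0.1139]
tcp_rot: [[0.995, 0.006, -0.098], [0.098, -0.004, 0.995], [0.005, -1.0, -0.004]]
contact_force: [0.0, 0.1, -0.8]
opening: 0.467
```

Run:
```python
from h import *
show((.391,.2685,.0785),jaw=5.6)
S=np.ascontiguousarray(ctrl.camera("side")[:,:,::-1])
cv2.imwrite("pics/j3.png",cv2.resize(S[145:205,235:315],(640,480),interpolation=cv2.INTER_CUBIC))
```

```text
t 24.15 p [0.391  0.2685 0.1139] op 0.467 F [ 0.   0.1 -0.8] q [-10.  23. -38. 118.  20.  45. -54.]
(0.391, 0.2685, 0.0785) [-0.0002  0.0354  0.0001] [0.004 0.001 0.005] 5.6
```

View pics/j3.png

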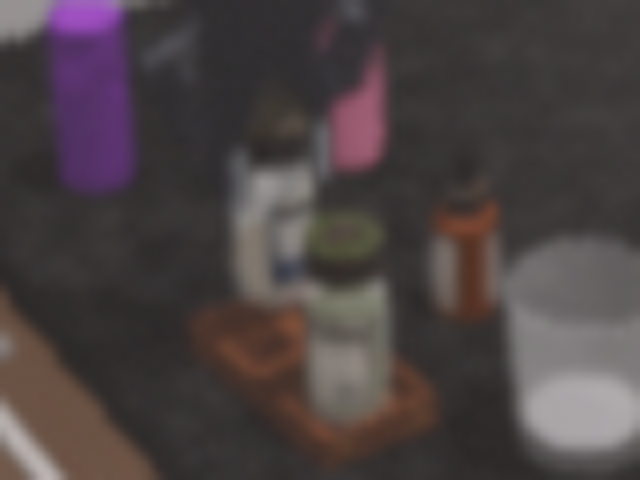

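Request:
servo_tool(
  plan=[
    {"dx":0,"dy":0.012,"dz":0,"rx":0,"ry":0,"rz":0},
    {"dx":0,"dy":0.024,"dz":0,"rx":0,"ry":0,"rz":0},
    {"dx":0,"dy":0.032,"dz":0,"rx":0,"ry":0,"rz":0},
    {"dx":0,"dy":0.036,"dz":0,"rx":0,"ry":0,"rz":0},
    {"dx":0,"dy":0.0365,"dz":0,"rx":0,"ry":0,"rz":0},
    {"dx":0,"dy":0.0365,"dz":0,"rx":0,"ry":0,"rz":0},
  ],
)

```text
time: 24.8
position: [0.3901, 0.2676, 0.0777]
tcp_rot: [[0.995, 0.005, -0.098], [0.098, -0.006, 0.995], [0.004, -1.0, -0.007]]
contact_force: [-8.3, -4.9, 27.4]
opening: 0.465
```

Request:
servo_tool(
  plan=[
    {"dx":0,"dy":-0.002,"dz":0,"rx":0,"ry":0,"rz":0},
    {"dx":0,"dy":-0.002,"dz":0,"rx":0,"ry":0,"rz":0},
    {"dx":0,"dy":-0.002,"dz":0,"rx":0,"ry":0,"rz":0},
    {"dx":0,"dy":-0.002,"dz":0,"rx":0,"ry":0,"rz":0},
    {"dx":0,"dy":-0.015,"dz":0,"rx":0,"ry":0,"rz":0},
    {"dx":0,"dy":-0.05,"dz":0,"rx":0,"ry":0,"rz":0},
    {"dx":0,"dy":-0.09,"dz":0,"rx":0,"ry":0,"rz":0},
    {"dx":0,"dy":-0.12,"dz":0,"rx":0,"ry":0,"rz":0},
    {"dx":0,"dy":-0.12,"dz":0,"rx":0,"ry":0,"rz":0},
    {"dx":0,"dy":-0.12,"dz":0,"rx":0,"ry":0,"rz":0},
  ],
  gripper=-1,
)

```text
time: 25.8
position: [0.3906, 0.2683, 0.1975]
tcp_rot: [[0.995, 0.007, -0.097], [0.097, -0.004, 0.995], [0.007, -1.0, -0.004]]
contact_force: [0.0, -0.2, -0.2]
opening: 1.001
```

Run:
```python
from h import *
for j in (5.6,60,100):
  show((.4955,.257,.195),jaw=j)
S=np.ascontiguousarray(ctrl.camera("side")[:,:,::-1])
b=cv2.resize(S[145:205,235:315],(640,480),interpolation=cv2.INTER_CUBIC)
for c,z,r in(((.4955,.257),0,.016),((.4955,.257),.065,.016),((.494,.123),.093,.0405),((.494,.123),.0,.0405)):
    q=(proj("side",ring(c,z,r))-[235,145]+.5)*8-.5;cv2.polylines(b,[q.round().astype(int)],True,(0,0,255),1)
cv2.imwrite("pics/j4.png",b)
```

```text
t 25.8 p [0.3906 0.2683 0.1975] op 1.001 F [ 0.  -0.2 -0.2] q [ -6.  16. -41. 113.  14.  55. -48.]
(0.4955, 0.257, 0.195) [ 0.1033  0.0033 -0.0214] [ 0.004 -0.     0.007] 5.6
t 25.8 p [0.3906 0.2683 0.1975] op 1.001 F [ 0.  -0.2 -0.2] q [ -6.  16. -41. 113.  14.  55. -48.]
(0.4955, 0.257, 0.195) [ 0.1033  0.0033 -0.0214] [ 0.007 -0.95   0.004] 60.0
t 25.8 p [0.3906 0.2683 0.1975] op 1.001 F [ 0.  -0.2 -0.2] q [ -6.  16. -41. 113.  14.  55. -48.]
(0.4955, 0.257, 0.195) [ 0.1033  0.0033 -0.0214] [-1.000e-03  1.494e+00  9.000e-03] -80.0
```

View pics/j4.png

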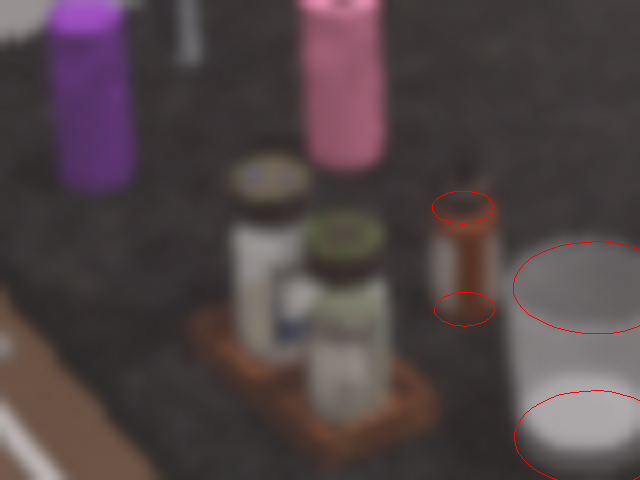

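Request:
servo_tool(
  plan=[
    {"dx":0.035,"dy":0,"dz":-0.007,"rx":0,"ry":0,"rz":0},
    {"dx":0.07,"dy":0,"dz":-0.014,"rx":0,"ry":0,"rz":0},
    {"dx":0.1033,"dy":0.01,"dz":-0.0214,"rx":0,"ry":0,"rz":0},
    {"dx":0.1033,"dy":0.04,"dz":-0.0214,"rx":0,"ry":0,"rz":0},
    {"dx":0.1033,"dy":0.06,"dz":-0.0214,"rx":0,"ry":0,"rz":0},
    {"dx":0.1033,"dy":0.06,"dz":-0.0214,"rx":0,"ry":0,"rz":0},
    {"dx":0.1033,"dy":0.06,"dz":-0.0214,"rx":0,"ry":0,"rz":0},
  ],
)

```text
time: 26.55
position: [0.4947, 0.2569, 0.1364]
tcp_rot: [[0.995, 0.003, -0.099], [0.099, -0.005, 0.995], [0.002, -1.0, -0.005]]
contact_force: [-0.1, -0.3, 0.1]
opening: 1.0
```

Run:
```python
from h import *
show((.496,.2565,.049),jaw=5.6)
S=np.ascontiguousarray(ctrl.camera("side")[:,:,::-1]);T=np.ascontiguousarray(ctrl.camera("top")[:,:,::-1])
cv2.imwrite("pics/k1.png",np.hstack([cv2.resize(S[140:200,255:330],(400,320),interpolation=cv2.INTER_CUBIC),cv2.resize(T[120:200,200:300],(400,320),interpolation=cv2.INTER_CUBIC)]))
```

```text
t 26.55 p [0.4947 0.2569 0.1364] op 1.0 F [-0.1 -0.3  0.1] q [ -5.  28. -36. 106.  21.  53. -45.]
(0.496, 0.2565, 0.049) [ 0.0011  0.0874 -0.0001] [0.005 0.001 0.002] 5.6
```

View pics/k1.png

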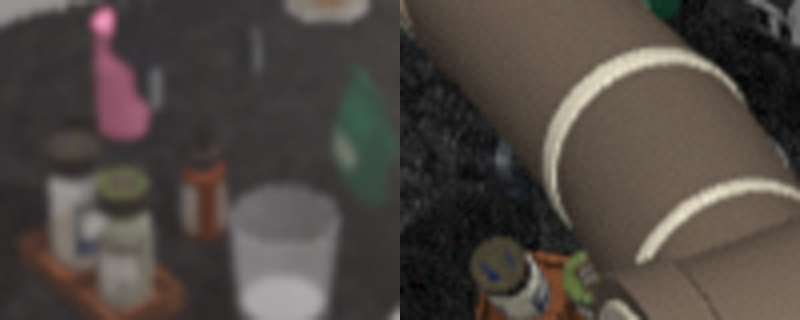

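Request:
servo_tool(
  plan=[
    {"dx":0.0005,"dy":0.03,"dz":0,"rx":0,"ry":0,"rz":0},
    {"dx":0.0005,"dy":0.055,"dz":0,"rx":0,"ry":0,"rz":0},
    {"dx":0.0005,"dy":0.075,"dz":0,"rx":0,"ry":0,"rz":0},
    {"dx":0.0005,"dy":0.085,"dz":0,"rx":0,"ry":0,"rz":0},
    {"dx":0.0005,"dy":0.087,"dz":0,"rx":0,"ry":0,"rz":0},
    {"dx":0.0005,"dy":0.087,"dz":0,"rx":0,"ry":0,"rz":0},
    {"dx":0.0005,"dy":0.087,"dz":0,"rx":0,"ry":0,"rz":0},
  ],
)

```text
time: 27.35
position: [0.4971, 0.257, 0.0514]
tcp_rot: [[0.995, 0.007, -0.098], [0.098, -0.003, 0.995], [0.007, -1.0, -0.004]]
contact_force: [-0.3, -0.4, -0.9]
opening: 0.998
```

Request:
servo_tool(
  plan=[
    {"dx":0,"dy":0,"dz":0,"rx":0,"ry":0,"rz":0},
    {"dx":0,"dy":0,"dz":0,"rx":0,"ry":0,"rz":0},
    {"dx":0,"dy":0,"dz":0,"rx":0,"ry":0,"rz":0},
    {"dx":0,"dy":0,"dz":0,"rx":0,"ry":0,"rz":0},
    {"dx":0,"dy":0,"dz":0,"rx":0,"ry":0,"rz":0},
    {"dx":0,"dy":0,"dz":0,"rx":0,"ry":0,"rz":0},
    {"dx":0,"dy":0,"dz":0,"rx":0,"ry":0,"rz":0},
    {"dx":0,"dy":0,"dz":0,"rx":0,"ry":0,"rz":0},
  ],
  gripper=1,
  force=40,
)

```text
time: 28.15
position: [0.4966, 0.2566, 0.0506]
tcp_rot: [[0.995, 0.006, -0.098], [0.098, -0.004, 0.995], [0.005, -1.0, -0.005]]
contact_force: [-0.9, -0.7, 4.7]
opening: 0.36
```

Run:
```python
from h import *
show((.4325,-.009,.22),(.4325,-.009,.055),jaw=66.6)
S=np.ascontiguousarray(ctrl.camera("side")[:,:,::-1])
cv2.imwrite("pics/k2.png",cv2.resize(S[145:205,255:335],(640,480),interpolation=cv2.INTER_CUBIC))
```

```text
t 28.15 p [0.4966 0.2566 0.0506] op 0.36 F [-0.9 -0.7  4.7] q [ -9.  35. -32. 109.  27.  43. -50.]
(0.4325, -0.009, 0.22) [-0.0888 -0.1687 -0.2589] [ 0.007 -1.064  0.002] 66.6
(0.4325, -0.009, 0.055) [-0.0897 -0.0037 -0.2581] [ 0.007 -1.064  0.002] 66.6
```

View pics/k2.png

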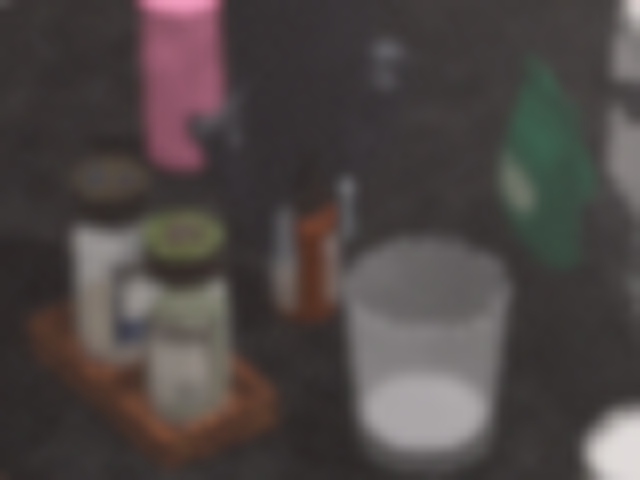

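Request:
servo_tool(
  plan=[
    {"dx":0,"dy":-0.03,"dz":0,"rx":0,"ry":0,"rz":0},
    {"dx":0,"dy":-0.07,"dz":0,"rx":0,"ry":0,"rz":0},
    {"dx":0,"dy":-0.11,"dz":0,"rx":0,"ry":0,"rz":0},
    {"dx":0,"dy":-0.15,"dz":0,"rx":0,"ry":0,"rz":0},
    {"dx":-0.01,"dy":-0.17,"dz":-0.02,"rx":0,"ry":-0.1,"rz":0},
    {"dx":-0.02,"dy":-0.17,"dz":-0.05,"rx":0,"ry":-0.22,"rz":0},
    {"dx":-0.03,"dy":-0.17,"dz":-0.085,"rx":0,"ry":-0.34,"rz":0},
    {"dx":-0.042,"dy":-0.17,"dz":-0.12,"rx":0,"ry":-0.46,"rz":0},
    {"dx":-0.054,"dy":-0.17,"dz":-0.155,"rx":0,"ry":-0.58,"rz":0},
    {"dx":-0.066,"dy":-0.17,"dz":-0.19,"rx":0,"ry":-0.7,"rz":0},
    {"dx":-0.078,"dy":-0.17,"dz":-0.225,"rx":0,"ry":-0.82,"rz":0},
    {"dx":-0.086,"dy":-0.17,"dz":-0.248,"rx":0,"ry":-0.94,"rz":0},
    {"dx":-0.0895,"dy":-0.165,"dz":-0.2585,"rx":0,"ry":-1.064,"rz":0},
    {"dx":-0.0895,"dy":-0.13,"dz":-0.2585,"rx":0,"ry":-1.064,"rz":0},
    {"dx":-0.0895,"dy":-0.09,"dz":-0.2585,"rx":0,"ry":-1.064,"rz":0},
    {"dx":-0.0895,"dy":-0.05,"dz":-0.2585,"rx":0,"ry":-1.064,"rz":0},
    {"dx":-0.0895,"dy":-0.035,"dz":-0.2585,"rx":0,"ry":-1.064,"rz":0},
    {"dx":-0.0895,"dy":-0.035,"dz":-0.2585,"rx":0,"ry":-1.064,"rz":0},
    {"dx":-0.0895,"dy":-0.035,"dz":-0.2585,"rx":0,"ry":-1.064,"rz":0},
  ],
)

```text
time: 30.1
position: [0.4326, -0.009, 0.0863]
tcp_rot: [[0.397, 0.005, -0.918], [0.918, -0.004, 0.397], [-0.001, -1.0, -0.006]]
contact_force: [0.4, 0.5, -0.5]
opening: 0.363
```

Run:
```python
from h import *
show((.4325,-.009,.0556),jaw=66.6)
S=np.ascontiguousarray(ctrl.camera("side")[:,:,::-1])
cv2.imwrite("pics/k3.png",cv2.resize(S[180:240,275:355],(640,480),interpolation=cv2.INTER_CUBIC))
```

```text
t 30.1 p [ 0.4326 -0.009   0.0863] op 0.363 F [ 0.4  0.5 -0.5] q [ 29.  24. -42. 124.  25.  40.  37.]
(0.4325, -0.009, 0.0556) [-0.      0.0307  0.0003] [ 0.006  0.    -0.001] 66.6
```

View pics/k3.png

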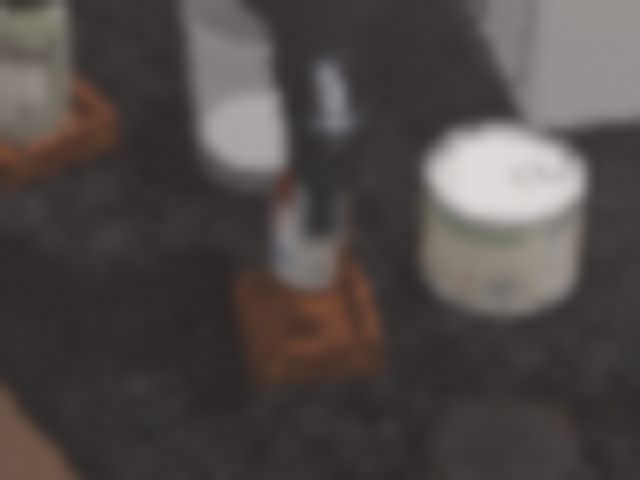

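Bottle hangs upright above the single tray, its shadow in the bay. Lower it.

Request:
servo_tool(
  plan=[
    {"dx":0,"dy":0.012,"dz":0,"rx":0,"ry":0,"rz":0},
    {"dx":0,"dy":0.022,"dz":0,"rx":0,"ry":0,"rz":0},
    {"dx":0,"dy":0.028,"dz":0,"rx":0,"ry":0,"rz":0},
    {"dx":0,"dy":0.0305,"dz":0,"rx":0,"ry":0,"rz":0},
    {"dx":0,"dy":0.031,"dz":0,"rx":0,"ry":0,"rz":0},
    {"dx":0,"dy":0.031,"dz":0,"rx":0,"ry":0,"rz":0},
  ],
)

```text
time: 30.75
position: [0.4324, -0.0096, 0.0555]
tcp_rot: [[0.397, 0.005, -0.918], [0.918, -0.006, 0.397], [-0.003, -1.0, -0.007]]
contact_force: [-4.6, -0.6, 14.1]
opening: 0.361
```

Run:
```python
from h import *
show((.4325,-.009,.0556),jaw=66.6)
S=np.ascontiguousarray(ctrl.camera("side")[:,:,::-1])
cv2.imwrite("pics/k4.png",cv2.resize(S[190:250,275:355],(640,480),interpolation=cv2.INTER_CUBIC))
```

```text
t 30.75 p [ 0.4324 -0.0096  0.0555] op 0.361 F [-4.6 -0.6 14.1] q [ 27.  27. -39. 126.  29.  36.  34.]
(0.4325, -0.009, 0.0556) [ 0.0006 -0.0001  0.0002] [ 0.007 -0.    -0.003] 66.6
```

View pics/k4.png

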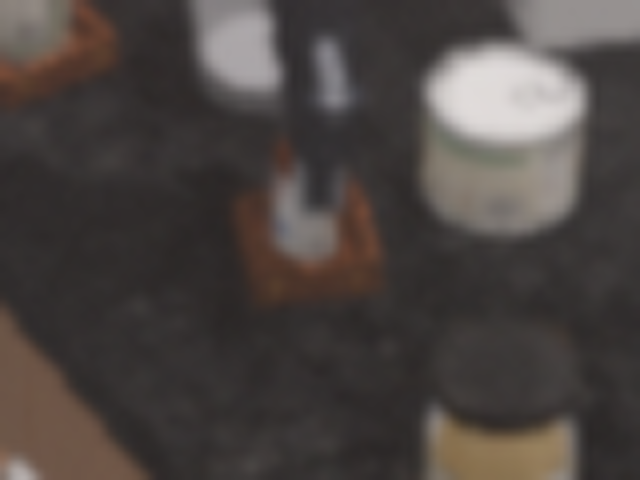

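Request:
servo_tool(
  plan=[
    {"dx":0,"dy":-0.001,"dz":0,"rx":0,"ry":0,"rz":0},
    {"dx":0,"dy":-0.001,"dz":0,"rx":0,"ry":0,"rz":0},
    {"dx":0,"dy":-0.001,"dz":0,"rx":0,"ry":0,"rz":0},
    {"dx":0,"dy":-0.001,"dz":0,"rx":0,"ry":0,"rz":0},
    {"dx":0,"dy":-0.015,"dz":0,"rx":0,"ry":0,"rz":0},
    {"dx":0,"dy":-0.05,"dz":0,"rx":0,"ry":0,"rz":0},
    {"dx":0,"dy":-0.1,"dz":0,"rx":0,"ry":0,"rz":0},
    {"dx":0,"dy":-0.15,"dz":0,"rx":0,"ry":0,"rz":0},
    {"dx":0,"dy":-0.2,"dz":0,"rx":0,"ry":0,"rz":0},
    {"dx":0,"dy":-0.22,"dz":0,"rx":0,"ry":0,"rz":0},
    {"dx":0,"dy":-0.22,"dz":0,"rx":0,"ry":0,"rz":0},
  ],
  gripper=-1,
)

```text
time: 31.9
position: [0.4331, -0.0085, 0.2779]
tcp_rot: [[0.398, 0.011, -0.917], [0.917, -0.006, 0.398], [-0.001, -1.0, -0.013]]
contact_force: [-0.3, -0.4, -0.6]
opening: 1.002
```

Run:
```python
from h import *
show((.42,-.45,.28))
S=np.ascontiguousarray(ctrl.camera("side")[:,:,::-1])
cv2.imwrite("pics/l1.png",S)
```

```text
t 31.9 p [ 0.4331 -0.0085  0.2779] op 1.002 F [-0.3 -0.4 -0.6] q [ 42.   7. -50. 112.   6.  64.  56.]
(0.42, -0.45, 0.28) [-0.4102  0.0005 -0.1638] [ 0.013  0.    -0.001] 66.5
```

Request:
servo_tool(
  plan=[
    {"dx":-0.045,"dy":-0.01,"dz":-0.007,"rx":0,"ry":0,"rz":0},
    {"dx":-0.09,"dy":-0.02,"dz":-0.014,"rx":0,"ry":0,"rz":0},
    {"dx":-0.135,"dy":-0.02,"dz":-0.022,"rx":0,"ry":0,"rz":0},
    {"dx":-0.18,"dy":-0.02,"dz":-0.029,"rx":0,"ry":0,"rz":0},
    {"dx":-0.225,"dy":-0.02,"dz":-0.036,"rx":0,"ry":0,"rz":0},
    {"dx":-0.27,"dy":-0.02,"dz":-0.043,"rx":0,"ry":0,"rz":0},
    {"dx":-0.315,"dy":-0.02,"dz":-0.05,"rx":0,"ry":0,"rz":0},
    {"dx":-0.36,"dy":-0.02,"dz":-0.058,"rx":0,"ry":0,"rz":0},
    {"dx":-0.405,"dy":-0.02,"dz":-0.065,"rx":0,"ry":0,"rz":0},
    {"dx":-0.45,"dy":-0.02,"dz":-0.072,"rx":0,"ry":0,"rz":0},
    {"dx":-0.49,"dy":-0.02,"dz":-0.08,"rx":0,"ry":0,"rz":0},
    {"dx":-0.52,"dy":-0.02,"dz":-0.084,"rx":0,"ry":0,"rz":0},
    {"dx":-0.52,"dy":-0.02,"dz":-0.084,"rx":0,"ry":0,"rz":0},
    {"dx":-0.52,"dy":-0.02,"dz":-0.084,"rx":0,"ry":0,"rz":0},
    {"dx":-0.52,"dy":-0.02,"dz":-0.084,"rx":0,"ry":0,"rz":0},
  ],
)

```text
time: 33.45
position: [0.3024, -0.5175, 0.2952]
tcp_rot: [[0.396, 0.005, -0.918], [0.918, -0.002, 0.396], [-0.0, -1.0, -0.005]]
contact_force: [-0.5, 1.0, 0.2]
opening: 0.998
```

Run:
```python
from h import *
show()
S=np.ascontiguousarray(ctrl.camera("side")[:,:,::-1]);T=np.ascontiguousarray(ctrl.camera("top")[:,:,::-1])
cv2.imwrite("pics/l2.png",T);cv2.imwrite("pics/l3.png",S)
a=cv2.resize(T[130:260,200:460],None,fx=3,fy=3,interpolation=cv2.INTER_CUBIC)
def dr(c,z,r):
    q=(proj("top",ring(c,z,r))-[200,130]+.5)*3-.5;cv2.polylines(a,[q.round().astype(int)],True,(0,0,255),1)
dr((.388,-.2255),.009,.049);dr((.388,-.2255),.114,.0315);dr((.388,-.2255),.02,.03)
cv2.imwrite("pics/l4.png",a)
cv2.imwrite("pics/l5.png",cv2.resize(S[135:285,230:420],None,fx=4,fy=4,interpolation=cv2.INTER_CUBIC))
```

```text
t 33.45 p [ 0.3024 -0.5175  0.2952] op 0.998 F [-0.5  1.   0.2] q [ 75.  21. -26.  90.  10.  71. 113.]
```

View pics/l4.png

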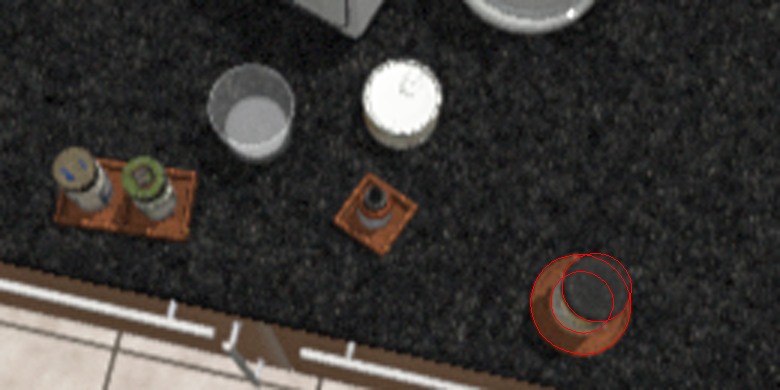

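View pics/l5.png

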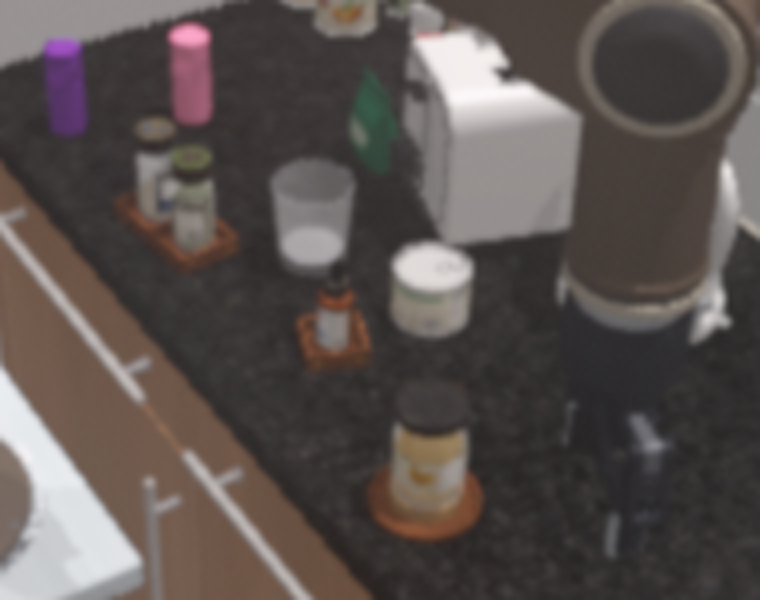

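Run:
```python
import cv2,numpy as np
S=cv2.imread("pics/l3.png");T=cv2.imread("pics/l2.png")
cv2.imwrite("pics/l6.png",np.hstack([cv2.resize(S[225:275,315:360],(360,400),interpolation=cv2.INTER_CUBIC),cv2.resize(T[205:255,370:420],(400,400),interpolation=cv2.INTER_CUBIC)]))
```

```text
(no output)
```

View pics/l6.png

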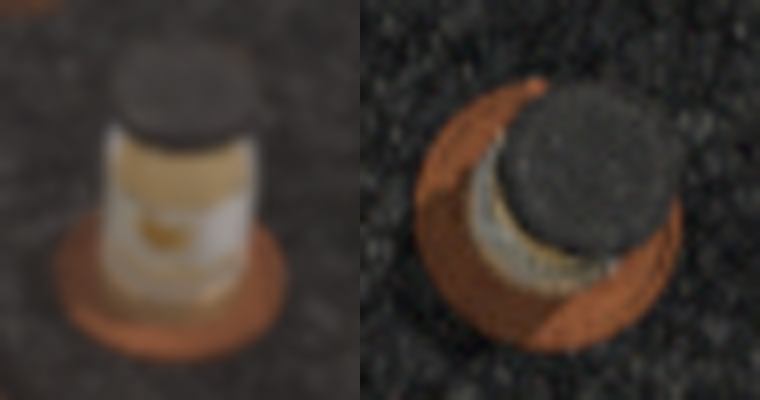

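```bash
python3 -c "
from rig import ctrl
print(ctrl.hand_in())"
```

```text
the job is handed in; nothing more can be done
None
```

I finished the whole job and handed it in at about 33.5 s of the 120 s. No verdict was reported.

- **Coaster and wide jar:** the coaster went flat into the round stand first, and the wide jar stands on top of it. In the last top view the lid matches its expected place to within about 2 mm. The coaster is mostly hidden under the jar there, so I judge it from that match and an earlier view.
- **Spice jars:** each stands upright in its own bay of the two-bay tray. I left the pink and purple look-alikes alone.
- **Dropper bottle:** it stands upright in the single-bay tray.
- **Glass and tin:** I never reached for them, and they look unmoved in the last pictures. I did not measure them again.

**What went wrong:** my first grasp of the coaster was too high, so the fingers shut on top of it. They pressed with about 20 N and shifted it a few mm; I found it again and regrasped it. The highest wrist force I saw at the end of a move was about 27 N, when seating the second spice jar. At hand-in the arm was clear of everything, with the gripper open.

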